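Fit the spare cartridge fuse in the spring holder

ROBOT

A 6-joint arm with a two-finger parallel gripper is mounted at the origin on the work surface. World frame = base frame: x ahead of the robot, y to its left, z up, the work surface at z = 0. Lengths are in m, angles in rad, forces in N, time in s.
With the tool pointing down it reaches from about 0.425 to 0.95 m from the base axis. Payload 3.5 kg.
Tool frame: the origin (TCP) lies at the very end of the fingers, on their centre line; the grasp point (between the pads) lies 19 mm behind it; y points along the fingers, z is the direction in which the jaws open and shut, and the axes are right-handed (so a half turn about y gives the same grasp; the last joint's range is limited). The gripper opens to 85 mm and grips with 20 to 120 N. Pads are 22 mm wide; open, the fingers measure 114 mm over their backs; the gripper's body (76 mm by 85 mm) begins 54 mm behind the grasp point. The pads swing forward as they close: fully open they stand 13 mm farther back than shut.
Start: joints at [1.116, 0.286, 1.577, -0, 1.279, -0.15], TCP at [0.203, 0.644, 0.231] pointing down, gripper open.
Joint ranges: [-2.77, 2.77], [-0.9, 2.22], [0.21, 2.48], [-1.53, 4.67], [0.24, 2.81], [-2.84, 2.84]. Speed limits (rad/s): [2.79, 2.79, 3.14, 3.14, 3.14, 3.14].

INTERFACE

Orientations are given as a unit quaternion [x, y, z, w].
In Python, from plant import ctrl gives the robot as it stands. The module is installed in compiled form; this text tells all that it offers.
- The arm moves only by the tool jog_arm, never from a script. Its argument "deltas" is a list of rows, each a list of 3 entries, a list of its own where there are three numbers: the turn, a rotation vector about the tool's x, y, z in rad, then the shift along the tool's x, y, z in m, then the opening, from 0 (shut) to 1 (fully open). In form: [[[wx, wy, wz], [dx, dy, dz], gripper], ...]. A call has 1 to 10 rows; each row is the pose to reach, as a shift and turn from the pose measured when the call began, along the tool's axes at that moment; what a row does not reach only later rows make up. A row lasts 1/12 s, in which the tool goes at most 41.7 mm and 7.16 degrees, less where a joint would pass 70% of its speed; a pose out of reach is approached as far as the arm can. A call with a gripper value outside its range is refused whole. The fingers move at their own pace and stop on an object; "force" is the grip in N (left out, the last holds). Time passes only in rows, so rows that repeat a pose let the fingers close. It gives the time, the measured TCP pose, the force and the opening at its end, in the units of the state.
- ctrl.get_state(): the state, without advancing time (a new reading comes with each control period).
- ctrl.read_camera(name): name is "scene" or "side" or "wrist"; returns a dict with "pixels" (480x640x3 uint8, blue, green, red), "range_z" (480x640 float32, m along the optical axis (not along the pixel's ray), 0 where there is no reading), "fx", "fy", "cx", "cy" (pixels), "T" (4x4, takes a point from camera to world coordinates); the wrist camera has in their place "mount" (4x4, takes a point from camera to tool coordinates, whose origin is the TCP and whose axes are the tool frame's). Camera axes: x right, y up, looking along -z (the intrinsics and any distortion apply to the point x, -y, -z); pixel columns grow to the right and rows downward; lengths in m; the calibration is good to about 2 mm. A picture is of the moment at which its call begins: read the wrist's pose just before it.
- ctrl.sign_off(): hands the job in, once; it reports no verdict.
The state is a dict: "time": time; "qpos": joint angles; "dq": joint speeds; "joint_efforts": joint torques, N m; "eef_pos": TCP position; "tcp_rot": TCP orientation; "contact_force": force on the tool from outside, world axes, zero at the start; "wrist_torque": the same for the moment, N m; "opening": opening from 0.0 (shut) to 1.0 (fully open).
Only numpy, scipy, OpenCV 4.12 (cv2) and the standard library are available. Lean on these libraries where they do the work, as an engineer would, in place of code of your own. Each camera call takes 0.05 s, during which the arm holds its last target.

TASK

Take the blue-banded fuse from the wooden rack and fit it in the grey fuse holder: slide one end in under the cream hood and push it back against the copper spring contact while the other end is still tipped up, then, keeping the spring pressed back, press that other end down between the two copper jaws until they snap over it. Let go: the fuse must lie level, held by spring and jaws on its own. Feel your way gently, for the holder is brittle and the contact bends if it is rammed onto its stop, and leave the other two fuses in the rack and all the rest where it is.

Things in the scene. Friction and masses are not known exactly. Their poses are not given: they have to be found in the camera images.
- fuse_blue: The fuse to fit: a rigid cylinder, 22 mm diameter, 80 mm long, about 60 g, steel caps at both ends, white ceramic between with a broad blue band around the middle. Origin at its centre, x along its axis (both ends are alike). At the start it lies level in the rack.
- fuse_red: Same fuse with a red band; leave it in the rack. Origin at its centre, x along its axis.
- fuse_yellow: Same fuse with a yellow band; leave it in the rack. Origin at its centre, x along its axis.
- rack: Fixed plywood board 100 (x) x 190 (y) x 10 mm on the table; origin at the centre of its underside. Three fuses lie along its x, 65 mm apart in y, axes 34 mm above the table, up to 3 mm off the slot's middle lengthwise. Each rests on black pads 22 to 34 mm either side of the slot's middle (13 mm to each side of the axis, 26 mm high); the fuse's middle 40 mm is free beside and below.
- holder: Fixed grey fuse holder: tray 200 (x) x 120 (y) mm, floor 10 mm thick, rim to 18 mm; origin at the centre of its underside; x points along the fitted fuse to the spring contact, roughly away from the robot. A cream clip unit with hood, spring and jaws stands in it: see the points. More than 32 N on it from the fuse (all its contacts added) or from the robot breaks it.
- seat (a point): Nominal centre of the fitted fuse, on the holder's middle line 45 mm above the table; axes as the holder's. The clip unit (all of floor, hood, contact, jaws) is set up to 5 mm off nominal along x and up to 5 mm off in height, differently each time: not measured, only felt or seen. It does not yield. Sideways it is true.
- floor (a point): Nominal middle of the unit's floor, right under the seat, 34 mm above the table: strip 12 mm wide from x = -43 to +57 mm (x from the seat), on which the fuse lies (two small ridges centre the tail between the jaws). Fingers have room beside and under the fuse from x = -33 to +25. Stop plate at x = -40, 14 mm wide, 8 mm over the floor: the spring pushes the fitted fuse's tail against it.
- hood (a point): Nominal middle of the hood's lower front edge, 32 mm past the seat, 28 mm above the unit's floor. Hood 4 mm thick, to x = +60; back wall at +56. Cheeks 27 mm apart from x = +31, their mouth flared from +25. A fuse tipped nose down by 20 to 25 degrees passes over the jaws and slides in along the floor under the hood.
- jaws (a point): Nominal middle between the jaw lips, 37 mm behind the seat (-x), 18.5 mm above the unit's floor. Lips of 2.5 mm radius from x = -41 to -33, 18.4 mm apart when shut. Jaws reach 27 mm above the floor, 18 mm to each side. A fuse lying on the shut lips is 14 mm too high; about 8 to 15 N down on the tail snaps it in.
- contact (a joint): Spring contact's travel in m towards +x: 0 free, 0.012 on its stop. Copper plate 18 mm wide, 1.5 to 23.5 mm above the unit's floor; face at x = +34 mm from the seat when free, +40 (travel 0.006) with the fuse fitted. Force 1.5 N + 0.7 N per mm: 5.7 N fitted, 8.5 N at 10 mm. At 9 to 11 mm the tail clears the stop plate on its way down. Over 15 N bends it.
- jaw_left (a joint): Outward (+y) travel in m of the left copper jaw: 0 shut, 0.005 at most. Sprung: 2 N + 0.5 N per mm. It gives way 1.8 mm as the fuse passes, then snaps shut above it.
- jaw_right (a joint): The same for the right jaw, outward to -y.
- sanding_discs: Stack of dark red sanding discs, 124 mm diameter, 14 mm high; leave alone. Origin at the centre of its underside.
- backing_pad: Black backing pad 120 mm diameter, 34 mm high; leave alone. Origin at the centre of its underside.
- calculator: Pocket calculator 130 x 75 x 14 mm; leave alone. Origin at the centre of its underside.
- plug: Grey and red industrial plug, 95 mm long, 60 mm high; leave alone. Origin at the centre of its underside.
- screwdriver: Screwdriver lying on the table; leave alone. Origin under its middle.
- jar: Amber glass jar 60 mm diameter, 75 mm high; leave alone. Origin at the centre of its underside.
Mind the look-alikes: they are no part of the job. Leave any pink or turquoise look-alike of the fuse_blue alone.

How it is judged:
By the outcome, as a careful person would: the job done as asked, in the order asked, and still so for the second after the job is handed in, with the robot touching nothing.
It also fails if it takes over 72 s, if anything falls off the work surface, if the arm or the gripper's body presses on something with over 40 N, if the wrist force passes 120 N, or if a joint passes its speed limit or range.

## Working session

There is one attempt and no reset: what is moved stays moved. The work goes in short steps, Python scripts to look and compute and a tool call to move; the robot and the scene stay as the last step left them, time stands still between calls to the robot, and variables do not carry over. Pictures are saved under pics/ and viewed, and the job is handed in when it is done.

Besides the shell and the picture viewer there is one more tool, called as a command line: name --argument value ..., lists and objects as JSON in quotes. jog_arm: Moves the arm, as the interface text tells. Its arguments: {"type":"object","properties":{"deltas":{"type":"array","items":{"type":"array"}},"force":{"type":"number"}},"required":["deltas"]}

```bash
mkdir -p pics; ls
python3 - <<'E'
from plant import ctrl
import cv2,numpy as np
s=ctrl.get_state();print(s)
for n in["scene","side","wrist"]:
    c=ctrl.read_camera(n);cv2.imwrite(f"pics/{n}0.png",c["pixels"]);print(n,c["fx"],c["fy"],c["cx"],c["cy"],c.get("T",c.get("mount")),[k for k in c])
    np.savez(f"{n}0.npz",**{k:v for k,v in c.items()})
E
```

```text
pics
{'time': 0.0, 'qpos': array([ 1.11600152e+00,  2.87183081e-01,  1.57816848e+00,  1.06179209e-06,
        1.27855534e+00, -1.49975973e-01]), 'dq': array([-0.00084769,  0.00046131, -0.00015796, -0.00221782, -0.0002547 ,
        0.00074335]), 'joint_efforts': array([-1.72023840e-03, -4.05992210e+01, -2.92616701e+01, -1.97307586e-04,
        5.87362825e-03,  1.48912153e-05]), 'eef_pos': array([0.20225191, 0.64331359, 0.22994015]), 'tcp_rot': array([ 0.6996906 , -0.10759703,  0.10710902, -0.69812864]), 'contact_force': array([ 0.02252254,  0.36418355, -0.38276315]), 'wrist_torque': array([ 0.0176536 ,  0.01886829, -0.0642938 ]), 'opening': 1.0031455680358634}
scene 609.6409343963 609.6409343963 310.27399977866105 240.3305863903485 [[-0.84282201 -0.39868101  0.36153079  1.19518204]
 [ 0.53819016 -0.62628107  0.56402427  0.99870123]
 [ 0.00155413  0.66994439  0.74240966  1.34934644]
 [ 0.          0.          0.          1.        ]] ['pixels', 'range_z', 'fx', 'fy', 'cx', 'cy', 'T']
side 463.31835914819146 463.31835914819146 327.00302514197244 238.8097131800271 [[-0.9992385   0.02668119 -0.02846985  0.50345463]
 [-0.03898104 -0.71447274  0.69857654  0.73633514]
 [-0.00170208  0.69915436  0.71496873  0.78609028]
 [ 0.          0.          0.          1.        ]] ['pixels', 'range_z', 'fx', 'fy', 'cx', 'cy', 'T']
wrist 364.5651782439046 364.5651782439046 325.7067681152386 235.00185283028526 [[ 5.37568976e-04 -9.52266825e-01 -3.05266449e-01 -7.81673717e-02]
 [-2.39949921e-04  3.05266361e-01 -9.52266975e-01 -1.42342260e-01]
 [ 9.99999827e-01  5.85157843e-04 -6.43946238e-05  5.30626264e-04]
 [ 0.00000000e+00  0.00000000e+00  0.00000000e+00  1.00000000e+00]] ['pixels', 'range_z', 'fx', 'fy', 'cx', 'cy', 'mount']
```

View pics/scene0.png

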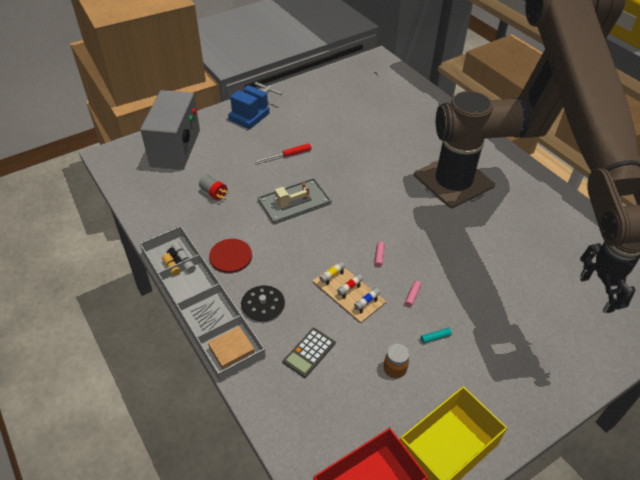

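View pics/side0.png

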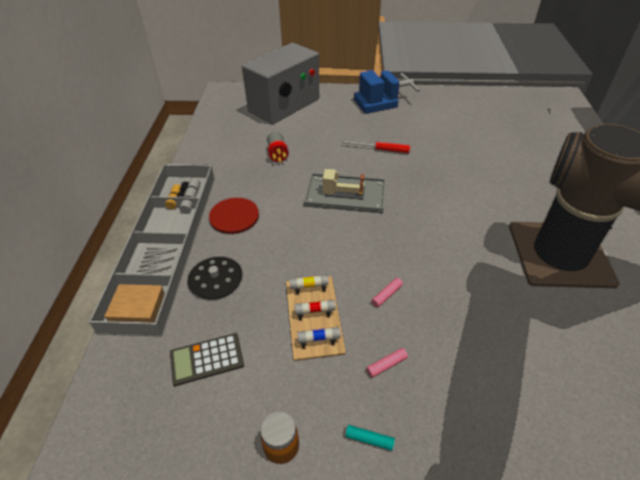

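View pics/wrist0.png

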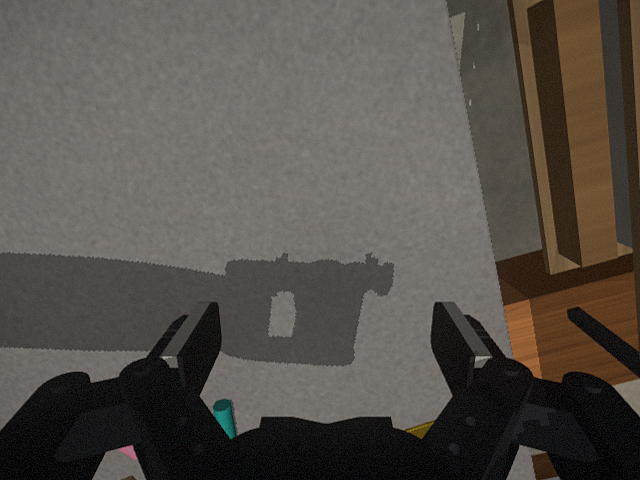

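The scene view shows the blue fuse at (368,299) in the rack's near-right slot and the holder at (294,199). The side view has them at (319,336) and (345,190). Next I'll measure both.

```bash
cat > h.py <<'E'
import numpy as np,cv2
from scipy.spatial.transform import Rotation as R
def cam_T(c,pose=None):
    if "T" in c: return np.array(c["T"])
    M=np.eye(4);M[:3,:3]=R.from_quat(pose[1]).as_matrix();M[:3,3]=pose[0]
    return M@np.array(c["mount"])
def ray(c,T,u,v):
    d=np.stack([(np.asarray(u,float)-c["cx"])/c["fx"],-(np.asarray(v,float)-c["cy"])/c["fy"],-np.ones_like(np.asarray(u,float))],-1)
    return T[:3,3],d@T[:3,:3].T
def onplane(c,T,u,v,z):
    o,d=ray(c,T,u,v);return o+d*((z-o[2])/d[...,2])[...,None]
def pts(c,T,m):
    v,u=np.nonzero(m);r=c["range_z"][v,u];k=r>0;o,d=ray(c,T,u[k],v[k]);return o+d*r[k][:,None]
def proj(c,T,P):
    p=(np.atleast_2d(P)-T[:3,3])@T[:3,:3]
    return np.stack([c["cx"]+c["fx"]*p[:,0]/-p[:,2],c["cy"]-c["fy"]*p[:,1]/-p[:,2]],-1)
E
python3 - <<'E'
from h import *
for n in["scene","side"]:
    c=dict(np.load(n+"0.npz"));T=cam_T(c)
    im=c["pixels"];hsv=cv2.cvtColor(im,cv2.COLOR_BGR2HSV)
    for nm,lo,hi in[("blue",(110,150,60),(125,255,255)),("red",(0,180,120),(6,255,255)),("yel",(22,150,120),(32,255,255)),("tray",None,None)]:
        if lo is None: continue
        m=cv2.inRange(hsv,lo,hi)
        k,l,st,ce=cv2.connectedComponentsWithStats(m)
        for i in range(1,k):
            if st[i,4]>20:
                p=pts(c,T,l==i);print(n,nm,ce[i].round(1),st[i,4],p.mean(0).round(4) if len(p) else None)
    x,y=(230,150) if n=="scene" else(280,150)
    cr=im[y:y+90,x:x+130] if n=="scene" else im[y:y+80,x:x+130]
    cv2.imwrite(f"pics/{n}_h.png",cv2.resize(cr,None,fx=6,fy=6,interpolation=cv2.INTER_CUBIC))
E
```

```text
scene blue [368.  297.2] 41 [0.5388 0.2601 0.042 ]
scene red [297.1 149. ] 136 [ 0.3612 -0.386   0.0213]
scene red [215.  186.6] 74 [ 0.6924 -0.3357  0.0523]
scene red [230.1 254.5] 994 [ 0.7695 -0.0945  0.0131]
scene red [350.7 283.2] 42 [0.5502 0.1966 0.0418]
scene red [375.6 454.5] 258 [0.7928 0.6288 0.0885]
scene red [375.8 468.1] 1355 [0.7839 0.6294 0.0032]
scene yel [332.6 270.4] 49 [0.5663 0.1323 0.0408]
scene yel [450.2 441. ] 3836 [0.6074 0.6736 0.016 ]
side blue [318.7 334.7] 95 [0.5388 0.2603 0.0421]
side red [276.4 144.1] 74 [ 0.6863 -0.337   0.0556]
side red [392.8 146.3] 176 [ 0.3605 -0.3868  0.0227]
side red [233.3 214.1] 1187 [ 0.7676 -0.0941  0.0149]
side red [314.8 305.8] 78 [0.5499 0.1953 0.0431]
side yel [308.6 281.3] 97 [0.5662 0.1332 0.042 ]
```

View pics/scene_h.png

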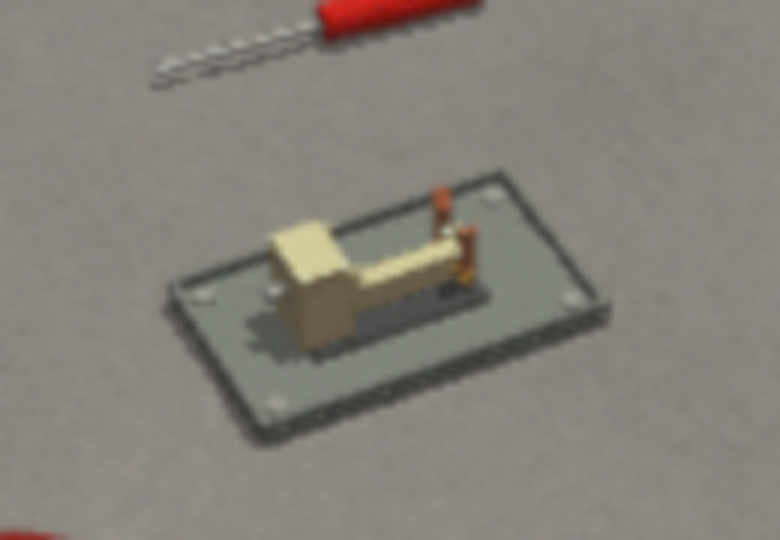

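View pics/side_h.png

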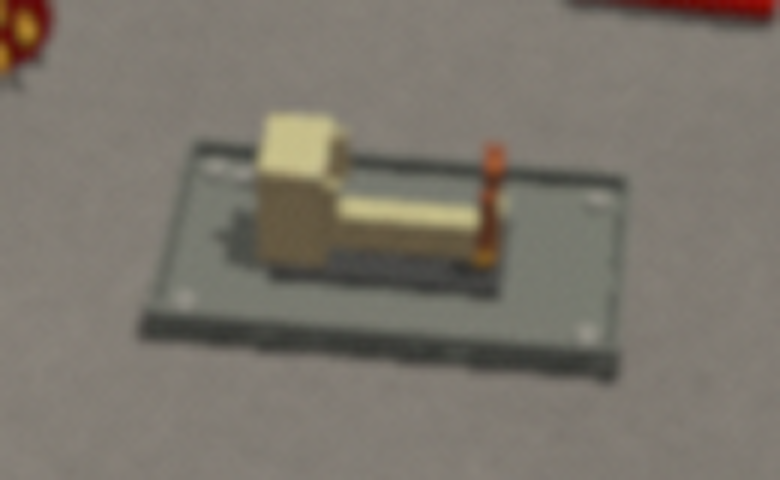

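Run:
```python
from h import *
s0=[0.6996906 , -0.10759703,  0.10710902, -0.69812864]
print(R.from_quat(s0).as_matrix().round(3))
for n,(a,b,cc,d) in{"scene":(250,335,172,228),"side":(298,392,165,216)}.items():
    c=dict(np.load(n+"0.npz"));T=cam_T(c);m=np.zeros((480,640),bool);m[cc:d,a:b]=1
    v,u=np.nonzero(m);o,dd=ray(c,T,u,v);r=c["range_z"][v,u];P=o+dd*r[:,None]
    k=(P[:,2]>0.006)
    q=P[k];
    rect=cv2.minAreaRect(q[:,:2].astype(np.float32));print(n,rect,k.sum())
    im=c["pixels"][v,u].astype(int);
    cream=(im[:,2]-im[:,0]>30)&(P[:,2]>.02);cop=(im[:,2]-im[:,0]>60)&(im[:,2]-im[:,1]>40)
    print(P[cream].mean(0),P[cream].max(0),P[cream].min(0),P[cop].mean(0),np.percentile(P[:,2],[50,90,98,100]))
    top=cream&(P[:,2]>np.percentile(P[cream][:,2],90)-.003);print("hoodtop",P[top].mean(0),np.median(P[top][:,2]))
    # top-surface table ref
    t=P[~k];print("table z",np.median(t[:,2]))
for n in["scene","side"]:
    c=dict(np.load(n+"0.npz"));T=cam_T(c);hsv=cv2.cvtColor(c["pixels"],cv2.COLOR_BGR2HSV)
    # rack: plywood
    m=cv2.inRange(hsv,(10,60,120),(22,170,255));k,l,st,ce=cv2.connectedComponentsWithStats(m)
    for i in range(1,k):
        if st[i,4]>100:
            p=pts(c,T,l==i);
            if abs(np.median(p[:,2])-.01)<.006 and abs(p[:,0].mean()-.55)<.1: p=p[(p[:,2]<.016)];print(n,"rack",cv2.minAreaRect(p[:,:2].astype(np.float32)),len(p))
```

```text
[[ 0.954 -0.001  0.3  ]
 [-0.3   -0.002  0.954]
 [-0.    -1.    -0.002]]
scene ((0.8542518615722656, 0.3146936297416687), (1.5121077299118042, 0.2618640065193176), 55.101070404052734) 1810
[ 0.50940427 -0.18240057  0.05138221] [1.19518204 0.99870123 1.34934644] [ 0.44622938 -0.21639043  0.02081502] [ 0.45302692 -0.19567566  0.05606736] [0.0026061  0.01900229 0.06158294 1.34934644]
hoodtop [ 0.54570576 -0.17348748  0.08571697] 0.0651578551193095
table z -0.0006770676873086856
side ((0.4624357223510742, 0.20862555503845215), (0.21464207768440247, 1.0460636615753174), 4.382793426513672) 2706
[ 0.50855055 -0.18637371  0.0463589 ] [0.55054959 0.73633514 0.78609028] [ 0.4469737  -0.21875851  0.0200615 ] [ 0.45274763 -0.19862576  0.05571036] [0.01008928 0.03135715 0.06613195 0.78609028]
hoodtop [ 0.53499681 -0.18784036  0.07302013] 0.0666544803833572
table z 0.0015513550678883936
scene rack ((0.5495835542678833, 0.18976783752441406), (0.11332586407661438, 0.19922444224357605), 10.956162452697754) 1267
side rack ((0.5538507103919983, 0.188470721244812), (0.10208737850189209, 0.19898970425128937), 9.862232208251953) 2324
```

jog_arm --deltas '[[[0,-0.515,0],[0.402,0.03,-0.285],1],[[0,-0.515,0],[0.402,0.03,-0.285],1],[[0,-0.515,0],[0.402,0.03,-0.285],1],[[0,-0.515,0],[0.402,0.03,-0.285],1],[[0,-0.515,0],[0.402,0.03,-0.285],1],[[0,-0.515,0],[0.402,0.03,-0.285],1],[[0,-0.515,0],[0.402,0.03,-0.285],1],[[0,-0.515,0],[0.402,0.03,-0.285],1],[[0,-0.515,0],[0.402,0.03,-0.285],1],[[0,-0.515,0],[0.402,0.03,-0.285],1]]'

```text
time: 0.98
eef_pos: [0.4519, 0.3137, 0.2054]
tcp_rot: [0.704, 0.074, -0.075, -0.703]
contact_force: [0.3, 0.3, -0.2]
opening: 1.001
```

jog_arm --deltas '[[[0,0,0],[0.055,0.005,-0.067],1],[[0,0,0],[0.055,0.005,-0.067],1],[[0,0,0],[0.055,0.005,-0.067],1],[[0,0,0],[0.055,0.005,-0.067],1],[[0,0,0],[0.055,0.005,-0.067],1]]'

```text
time: 1.4
eef_pos: [0.5192, 0.2596, 0.1999]
tcp_rot: [0.704, 0.073, -0.075, -0.703]
contact_force: [-0.2, 0.1, 0.2]
opening: 1.001
```

```bash
cat > snap.py <<'E'
from h import *
from plant import ctrl
def snap(tag,n="wrist"):
    s=ctrl.get_state();c=ctrl.read_camera(n);pose=(s["eef_pos"],s["tcp_rot"])
    cv2.imwrite(f"pics/{tag}.png",c["pixels"])
    T=cam_T(c,pose);np.savez(tag+".npz",T_=T,**c);return s,c,T
E
python3 - <<'E'
from snap import *
s,c,T=snap("rack1");print(s["time"],s["eef_pos"])
E
```

```text
1.4 [0.5192317  0.25958247 0.1999361 ]
```

View pics/rack1.png

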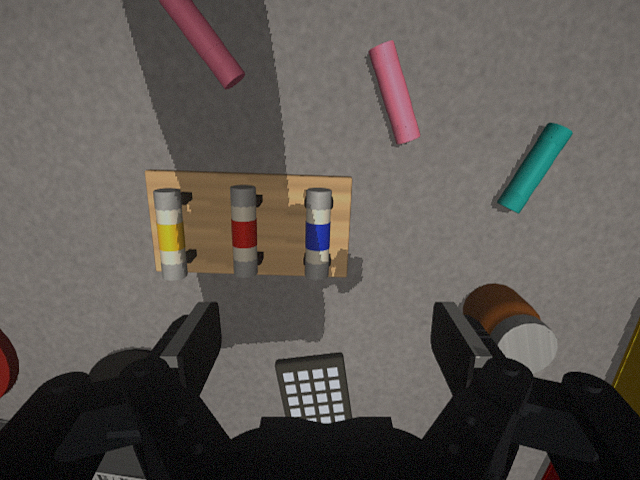

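The wrist view shows the blue fuse at (318,234), its caps running from row 188 to 278, nearly parallel to tool x. Next I'll compute its pose.

```bash
cat > fuse.py <<'E'
from h import *
import sys
c=dict(np.load("rack1.npz"));T=c["T_"]
m=np.zeros((480,640),bool);m[170:295,290:350]=1
v,u=np.nonzero(m);o,d=ray(c,T,u,v);P=o+d*c["range_z"][v,u][:,None]
q=P[P[:,2]>0.036];r=cv2.minAreaRect(q[:,:2].astype(np.float32));print(r,q[:,2].max())
hsv=cv2.cvtColor(c["pixels"],cv2.COLOR_BGR2HSV);b=cv2.inRange(hsv,(110,150,60),(125,255,255))>0
for b0 in(b,):
    vv,uu=np.nonzero(b0&m);print("blue centroid",uu.mean(),vv.mean(),onplane(c,T,np.array([uu.mean()]),np.array([vv.mean()]),0.042))
u0=q[:,:2]-q[:,:2].mean(0);w,V=np.linalg.eigh(u0.T@u0);print(V[:,1],np.degrees(np.arctan2(*V[::-1,1])))
t=u0@V[:,1];print("mid",q[:,:2].mean(0)+V[:,1]*(np.percentile(t,1)+np.percentile(t,99))/2,np.ptp(t))
E
python3 fuse.py
```

```text
((0.5119669437408447, 0.251218318939209), (0.13763482868671417, 0.021228032186627388), 10.491469383239746) 0.34249185618490835
blue centroid 317.6411149825784 236.67595818815332 [[0.53964947 0.25708767 0.042     ]]
[-0.98644491 -0.16409278] -170.55546395291628
mid [0.51118654 0.25167878] 0.13764657592781843
```

```bash
sed -i 's/q=P\[P\[:,2\]>0.036\]/q=P[(P[:,2]>0.036)\&(P[:,2]<0.06)]/' fuse.py; python3 fuse.py
```

```text
((0.5401432514190674, 0.25643616914749146), (0.0803242027759552, 0.021228032186627388), 10.49146842956543) 0.046482211603592116
blue centroid 317.6411149825784 236.67595818815332 [[0.53964947 0.25708767 0.042     ]]
[-0.98478393 -0.17378323] -169.99214268385057
mid [0.53963706 0.25637605] 0.08030681926041916
```

jog_arm --deltas '[[[0,0.16,0],[-0.14,0,-0.3],1],[[0,0.16,0],[-0.14,0,-0.35],1],[[0,0.16,0],[-0.14,0,-0.4],1],[[0,0.16,0],[-0.14,0,-0.4],1],[[0,0.16,0],[-0.14,0,-0.4],1],[[0,0.16,0],[-0.14,0,-0.4],1],[[0,0.16,0],[-0.14,0,-0.4],1],[[0,0.16,0],[-0.14,0,-0.4],1],[[0,0.16,0],[-0.14,0,-0.4],1],[[0,0.16,0],[-0.14,0,-0.4],1]]'

```text
time: 2.28
eef_pos: [0.4658, -0.1531, 0.2012]
tcp_rot: [0.707, 0.019, -0.02, -0.706]
contact_force: [0.9, -0.8, -0.4]
opening: 1.0
```

jog_arm --deltas '[[[0,0,0],[-0.02,0,-0.03],1],[[0,0,0],[-0.02,0,-0.03],1],[[0,0,0],[-0.02,0,-0.03],1]]'

```text
time: 2.53
eef_pos: [0.447, -0.184, 0.2013]
tcp_rot: [0.707, 0.018, -0.019, -0.707]
contact_force: [-0.1, 0.4, 0.2]
opening: 0.998
```

Run:
```python
from snap import *
s,c,T=snap("hold1");print(s["time"],s["eef_pos"],s["dq"].round(4))
```

```text
2.5333 [ 0.44695112 -0.18397295  0.20130838] [ 0.0497  0.0011  0.0037  0.0078 -0.0009  0.0069]
```

View pics/hold1.png

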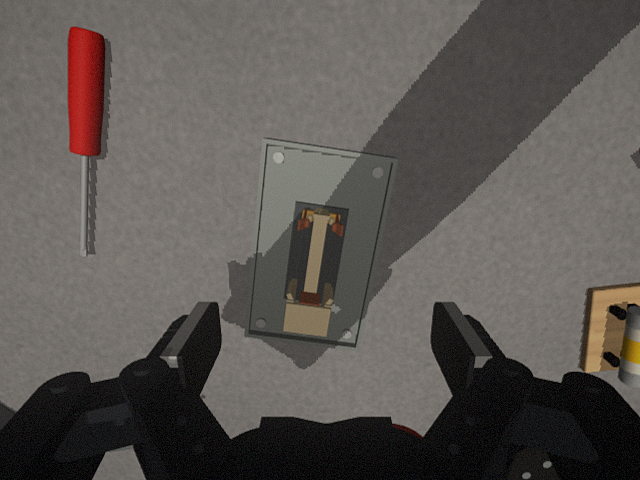

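The wrist view shows the tray from (265,140) to (355,345), with the jaws at (322,220) and the hood at (307,318). Next I'll measure the holder frame, the floor height and the contact position.

```bash
cat > hold.py <<'E'
from h import *
c=dict(np.load("hold1.npz"));T=c["T_"]
m=np.zeros((480,640),bool);m[120:360,215:420]=1
v,u=np.nonzero(m);r=c["range_z"][v,u];o,d=ray(c,T,u,v);P=o+d*r[:,None];P[r<=0]=9
im=c["pixels"][v,u].astype(int)
t=P[(P[:,2]<.004)];print("table z",np.median(t[:,2]))
k=(P[:,2]>.006)&(P[:,2]<.022);q=P[k];rect=cv2.minAreaRect(q[:,:2].astype(np.float32));print(rect)
# outer rim edges: points z 15-20mm
yaw=np.radians(rect[2] if rect[2]<45 else rect[2]-90);C=np.array(rect[0])
print("yaw",np.degrees(yaw),"C",C)
f=np.array([[np.cos(yaw),np.sin(yaw)],[-np.sin(yaw),np.cos(yaw)]])
L=np.c_[(P[:,:2]-C)@f.T,P[:,2]]
tl=L[(L[:,2]>.008)&(L[:,2]<.013)];print("tray floor z",np.median(tl[:,2]))
red=im[:,2]-im[:,0]
for lo in np.arange(-.06,.08,.005):
    s=(L[:,0]>lo)&(L[:,0]<lo+.005)&(abs(L[:,1])<.03)&(L[:,2]>.02)&(L[:,2]<.1)
    a=L[s]
    if len(a): 
        cc=a[abs(a[:,1])<.006]
        print(round(lo,3),len(a),"y",a[:,1].min().round(4),a[:,1].max().round(4),"zmed ctr",np.median(cc[:,2]).round(4) if len(cc) else None,"zmax",a[:,2].max().round(4), "ymean",a[:,1].mean().round(4))
np.savez("L.npz",L=L,u=u,v=v)
cr=cv2.resize(c["pixels"][190:350,240:400],None,fx=4,fy=4,interpolation=cv2.INTER_CUBIC)
cv2.imwrite("pics/hold1c.png",cr)
E
python3 hold.py
```

```text
table z -2.1515134525085244e-05
((0.49395284056663513, -0.192158043384552), (0.12046361714601517, 0.20121067762374878), 84.49925994873047)
yaw -5.500740051269531 C [ 0.49395284 -0.19215804]
tray floor z 0.010004047211566336
-0.05 106 y -0.007 0.0063 zmed ctr 0.0336 zmax 0.0423 ymean -0.0003
-0.045 371 y -0.0181 0.0182 zmed ctr 0.0409 zmax 0.0604 ymean -0.0001
-0.04 219 y -0.0184 0.0181 zmed ctr 0.0333 zmax 0.0609 ymean -0.0002
-0.035 73 y -0.006 0.0058 zmed ctr 0.0334 zmax 0.0348 ymean 0.0
-0.03 70 y -0.006 0.0058 zmed ctr 0.0333 zmax 0.0347 ymean -0.0001
-0.025 73 y -0.0059 0.0059 zmed ctr 0.0334 zmax 0.0355 ymean -0.0001
-0.02 71 y -0.006 0.0059 zmed ctr 0.0333 zmax 0.0346 ymean -0.0001
-0.015 65 y -0.006 0.0059 zmed ctr 0.0333 zmax 0.035 ymean -0.0
-0.01 68 y -0.0056 0.0058 zmed ctr 0.0333 zmax 0.0346 ymean 0.0001
-0.005 68 y -0.006 0.0058 zmed ctr 0.0332 zmax 0.0347 ymean -0.0001
-0.0 66 y -0.006 0.0059 zmed ctr 0.0334 zmax 0.0353 ymean -0.0001
0.005 66 y -0.006 0.0059 zmed ctr 0.0334 zmax 0.0348 ymean 0.0001
0.01 61 y -0.0057 0.0059 zmed ctr 0.0334 zmax 0.0353 ymean 0.0001
0.015 68 y -0.006 0.0059 zmed ctr 0.0332 zmax 0.035 ymean -0.0002
0.02 236 y -0.0206 0.0206 zmed ctr 0.0335 zmax 0.0604 ymean 0.0001
0.025 371 y -0.0199 0.0195 zmed ctr 0.0337 zmax 0.0666 ymean 0.0005
0.03 525 y -0.0195 0.0194 zmed ctr 0.0503 zmax 0.067 ymean 0.0
0.035 241 y -0.0195 0.0193 zmed ctr 0.0653 zmax 0.0669 ymean 0.0001
0.04 231 y -0.0193 0.0194 zmed ctr 0.0655 zmax 0.0673 ymean -0.0
0.045 227 y -0.0195 0.0195 zmed ctr 0.0654 zmax 0.067 ymean 0.0004
0.05 215 y -0.0188 0.0195 zmed ctr 0.0653 zmax 0.0674 ymean -0.0002
0.055 67 y -0.0195 0.0188 zmed ctr 0.0651 zmax 0.0665 ymean 0.0002
0.065 8 y -0.003 0.0018 zmed ctr 0.0484 zmax 0.0493 ymean -0.0006
```

View pics/hold1c.png

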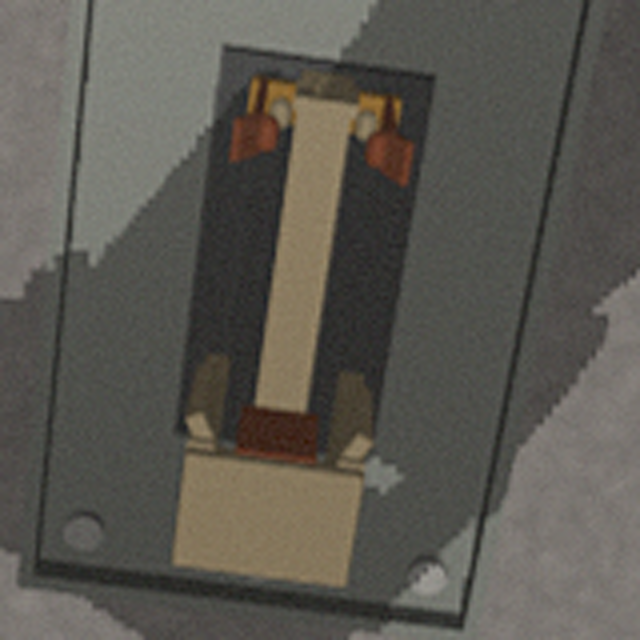

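Run:
```python
import numpy as np
L=np.load("L.npz")["L"]
def rng(n,s): a=L[s];print(n,len(a),np.percentile(a[:,0],[0,2,10,50,90,98,100]).round(4),np.median(a[:,2]).round(4))
rng("hoodtop",(L[:,2]>.0635)&(L[:,2]<.068)&(abs(L[:,1])<.017))
rng("floor",(L[:,2]>.031)&(L[:,2]<.036)&(abs(L[:,1])<.005))
rng("stop",(L[:,2]>.039)&(L[:,2]<.043)&(abs(L[:,1])<.005)&(L[:,0]<-.02))
rng("jawtop",(L[:,2]>.058)&(L[:,2]<.063)&(abs(L[:,1])>.008)&(L[:,0]<-.02))
rng("contact",(L[:,2]>.038)&(L[:,2]<.056)&(abs(L[:,1])<.007)&(L[:,0]>.02))
for z in np.arange(.036,.062,.003):
  s=(L[:,2]>z)&(L[:,2]<z+.003)&(abs(L[:,1])<.007)&(L[:,0]>.02)&(L[:,0]<.045)
  if s.sum():print(z.round(3),L[s,0].mean().round(4),s.sum())
```

```text
hoodtop 1135 [0.0282 0.0289 0.0308 0.0419 0.0535 0.056  0.0569] 0.0653
floor 837 [-0.0463 -0.0407 -0.0353 -0.0066  0.0239  0.0305  0.032 ] 0.0333
stop 49 [-0.0464 -0.0464 -0.046  -0.0448 -0.0435 -0.0432 -0.0432] 0.0412
jawtop 69 [-0.0445 -0.0444 -0.0436 -0.0398 -0.0365 -0.0355 -0.0353] 0.0593
contact 155 [0.0301 0.0303 0.0305 0.031  0.0314 0.0688 0.0693] 0.0476
0.036 0.0309 25
0.039 0.0309 20
0.042 0.0308 29
0.045 0.031 20
0.048 0.031 28
0.051 0.0309 24
0.054 0.0312 33
0.057 0.0311 4
0.06 0.0293 8
```

jog_arm --deltas '[[[0,-0.126,0],[0.111,0,0.434],0.5],[[0,-0.126,0],[0.111,0,0.434],0.5],[[0,-0.126,0],[0.111,0,0.434],0.5],[[0,-0.126,0],[0.111,0,0.434],0.5],[[0,-0.126,0],[0.111,0,0.434],0.5],[[0,-0.126,0],[0.111,0,0.434],0.5],[[0,-0.126,0],[0.111,0,0.434],0.5],[[0,-0.126,0],[0.111,0,0.434],0.5],[[0,-0.126,0],[0.111,0,0.434],0.5],[[0,-0.126,0],[0.111,0,0.434],0.5]]'

```text
time: 3.42
eef_pos: [0.5267, 0.2297, 0.2009]
tcp_rot: [0.704, 0.065, -0.066, -0.704]
contact_force: [1.4, -0.2, 1.3]
opening: 0.503
```

```bash
cat > go.py <<'E'
from h import *
from plant import ctrl
B=np.array([[1,0,0],[0,0,1],[0,-1,0]],float)  # columns: x=X, y=-Z, z=Y
def Rt(yaw,th): return R.from_euler("ZY",[yaw,th],degrees=True)*R.from_matrix(B)
def go(pos,yaw,th=0):
    s=ctrl.get_state();q=R.from_quat(s["tcp_rot"])
    w=(q.inv()*Rt(yaw,th)).as_rotvec();d=q.inv().apply(np.array(pos)-s["eef_pos"])
    print("t",s["time"],"turn",w.round(4),"shift",d.round(4),"|d|",np.linalg.norm(d).round(4),"F",s["contact_force"].round(2),"op",round(s["opening"],3))
E
python3 -c "
from go import *
go([.535,.2556,.2],10.2);go([.535,.2556,.015],10.2)"
```

```text
t 3.4167 turn [ 0.0002  0.0071 -0.001 ] shift [0.0129 0.0009 0.024 ] |d| 0.0272 F [ 1.44 -0.17  1.33] op 0.503
t 3.4167 turn [ 0.0002  0.0071 -0.001 ] shift [0.0131 0.1859 0.024 ] |d| 0.1879 F [ 1.44 -0.17  1.33] op 0.503
```

jog_arm --deltas '[[[0,0.007,-0.001],[0.013,0,0.024],0.5],[[0,0.007,-0.001],[0.013,0,0.024],0.5],[[0,0.007,-0.001],[0.013,0.04,0.024],0.5],[[0,0.007,-0.001],[0.013,0.08,0.024],0.5],[[0,0.007,-0.001],[0.013,0.11,0.024],0.5],[[0,0.007,-0.001],[0.013,0.11,0.024],0.5],[[0,0.007,-0.001],[0.013,0.11,0.024],0.5]]'

```text
time: 4.0
eef_pos: [0.5324, 0.2565, 0.0892]
tcp_rot: [0.705, 0.062, -0.065, -0.704]
contact_force: [-0.2, 0.0, 1.2]
opening: 0.5
```

```bash
python3 -c "
from go import *
go([.535,.2556,.015],10.2)
from snap import *
snap('g1')"
```

```text
t 4.0 turn [ 0.0006  0.0025 -0.005 ] shift [ 0.0027  0.0742 -0.0013] |d| 0.0743 F [-0.23  0.04  1.23] op 0.5
```

View pics/g1.png

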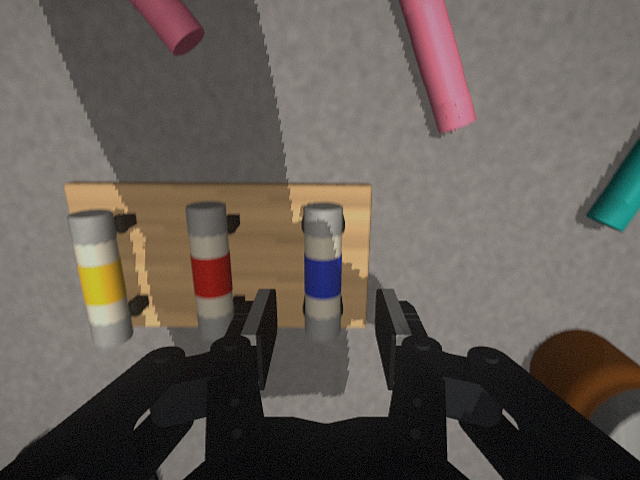

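The blue fuse (col 323) is centred between the fingers (mid about 326). The 1.3 mm left over is in the planned shift, so I'm descending.

jog_arm --deltas '[[[0,0.0025,-0.005],[0.0027,0.02,-0.0013],0.5],[[0,0.0025,-0.005],[0.0027,0.04,-0.0013],0.5],[[0,0.0025,-0.005],[0.0027,0.06,-0.0013],0.5],[[0,0.0025,-0.005],[0.0027,0.072,-0.0013],0.5],[[0,0.0025,-0.005],[0.0027,0.074,-0.0013],0.5],[[0,0.0025,-0.005],[0.0027,0.074,-0.0013],0.5]]'

```text
time: 4.55
eef_pos: [0.5383, 0.2564, 0.0191]
tcp_rot: [-0.704, -0.065, 0.06, 0.705]
contact_force: [0.5, 0.8, 0.2]
opening: 0.499
```

```bash
python3 -c "
from go import *
go([.535,.2556,.015],10.2)"
```

```text
t 4.55 turn [-0.0001 -0.0002  0.007 ] shift [-0.0034  0.0041 -0.0002] |d| 0.0053 F [0.52 0.76 0.17] op 0.499
```

jog_arm --deltas '[[[0,0,0.007],[-0.0034,0.004,0],0.5],[[0,0,0.007],[-0.0034,0.004,0],0.5],[[0,0,0.007],[-0.0034,0.004,0],0.5]]'

```text
time: 4.8
eef_pos: [0.5357, 0.2561, 0.0163]
tcp_rot: [-0.704, -0.064, 0.062, 0.704]
contact_force: [-1.2, 0.4, -0.1]
opening: 0.497
```

```bash
python3 -c "
from go import *
go([.535,.2556,.015],10.2)"
```

```text
t 4.8 turn [-0.0003 -0.0001  0.002 ] shift [-0.0008  0.0013 -0.0003] |d| 0.0015 F [-1.22  0.41 -0.06] op 0.497
```

jog_arm --deltas '[[[0,0,0.002],[-0.0008,0.0013,0],0.3],[[0,0,0.002],[-0.0008,0.0013,0],0.15],[[0,0,0.002],[-0.0008,0.0013,0],0.15],[[0,0,0.002],[-0.0008,0.0013,0],0.15],[[0,0,0.002],[-0.0008,0.0013,0],0.15]]' --force 25

```text
time: 5.22
eef_pos: [0.5358, 0.2554, 0.0158]
tcp_rot: [0.705, 0.063, -0.062, -0.704]
contact_force: [0.7, -4.8, 4.4]
opening: 0.25
```

```bash
python3 -c "
from go import *
go([.535,.2556,.015],10.2)"
```

```text
t 5.2167 turn [0.0008 0.0001 0.0013] shift [-0.0007  0.0008  0.0003] |d| 0.0011 F [ 0.68 -4.82  4.44] op 0.25
```

jog_arm --deltas '[[[0,0,0],[0,0,0],0.15],[[0,0,0],[0,0,0],0.15],[[0,0,0],[0,-0.003,0],0.15],[[0,0,0],[0,-0.015,0],0.15],[[0,0,0],[0,-0.04,0],0.15],[[0,0,0],[0,-0.07,0],0.15],[[0,0,0],[0,-0.1,0],0.15],[[0,0,0],[0,-0.12,0],0.15],[[0,0,0],[0,-0.12,0],0.15],[[0,0,0],[0,-0.12,0],0.15]]' --force 100

```text
time: 6.05
eef_pos: [0.536, 0.2561, 0.1374]
tcp_rot: [-0.704, -0.064, 0.062, 0.704]
contact_force: [-0.6, 0.3, -1.2]
opening: 0.228
```

```bash
python3 -c "
from go import *
from snap import *
snap('g2');snap('g2s','scene')
# seat 0.4908,-0.1918
go([.44,-.18,.2],-5.5,22)"
```

```text
t 6.15 turn [0.0536 0.2706 0.3798] shift [-0.17   -0.0653 -0.4118] |d| 0.4503 F [-0.42  0.34 -1.04] op 0.222
```

View pics/g2.png

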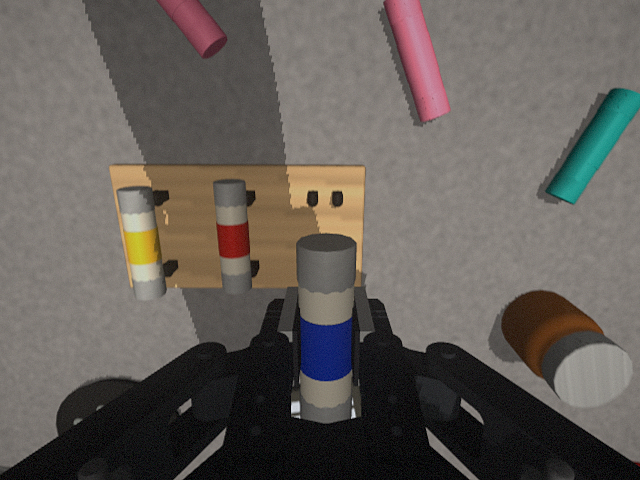

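The fuse is held parallel to tool x, with its tail cap at (327,262) and the blue band at (326,348). Next I'll measure its pose in the tool frame.

```bash
cat > inhand.py <<'E'
from h import *
import sys
def inhand(tag):
    c=dict(np.load(tag+".npz"));T=np.array(c["mount"])
    m=np.zeros((480,640),bool);m[225:425,290:362]=1
    p=pts(c,T,m) # tool frame
    k=(abs(p[:,1]+.03)<.012)&(abs(p[:,2])<.014)
    p=p[k]
    v,u=np.nonzero(m)
    top={}
    for x in np.arange(-.045,.04,.01):
        s=p[(p[:,0]>x)&(p[:,0]<x+.01)]
        if len(s)>10:
            # fit circle-top: y min with near z
            print(round(x+.005,3),len(s),"zrange",s[:,2].min().round(4),s[:,2].max().round(4),"ytop",np.percentile(s[:,1],3).round(4))
    print("xmin",np.percentile(p[:,0],[0,.5,2]))
inhand(sys.argv[1])
E
python3 inhand.py g2
```

```text
-0.04 523 zrange -0.0097 0.011 ytop -0.0283
-0.03 1610 zrange -0.0104 0.0115 ytop -0.0289
-0.02 1422 zrange -0.0101 0.0113 ytop -0.0289
-0.01 2156 zrange -0.0131 0.0139 ytop -0.0376
0.0 1662 zrange -0.011 0.0118 ytop -0.0387
0.01 1392 zrange -0.0113 0.0122 ytop -0.0375
0.02 1058 zrange -0.01 0.0107 ytop -0.0288
0.03 1064 zrange -0.0106 0.011 ytop -0.0287
0.04 240 zrange -0.0105 0.0111 ytop -0.0285
xmin [-0.03606765 -0.03574652 -0.03549985]
```

```bash
cat > fz.py <<'E'
from go import *
S=np.array([.4908,-.1918]);FL=.0333;YAW=-5.5;FC=np.array([.0045,-.0180,0.0])
ex=np.array([np.cos(np.radians(YAW)),np.sin(np.radians(YAW))]);ey=np.array([-ex[1],ex[0]])
def fgo(cu,h,th,cv=0):
    q=Rt(YAW,th);C=np.r_[S+cu*ex+cv*ey,FL+h];go(C-q.apply(FC),YAW,th)
def where():
    s=ctrl.get_state();q=R.from_quat(s["tcp_rot"]);C=s["eef_pos"]+q.apply(FC);a=q.as_matrix()[:,0]
    d=C[:2]-S;F=s["contact_force"];th=np.degrees(-np.arcsin(a[2]))
    h=C[2]-FL
    t=np.radians(th);print("t %.2f cu %.4f cv %.4f h %.4f th %.2f yaw %.2f nosebot_h %.4f tailbot_h %.4f noseX(travel) %.4f  Fu %.2f Fv %.2f Fz %.2f M %s op %.3f"%(s["time"],d@ex,d@ey,h,th,np.degrees(np.arctan2(a[1],a[0])),h-.04*np.sin(t)-.011*np.cos(t),h+.04*np.sin(t)-.011*np.cos(t),d@ex+.04*np.cos(t)+.011*abs(np.sin(t))-.034,F[:2]@ex,F[:2]@ey,F[2],s["wrist_torque"].round(2),s["opening"]))
E
python3 -c "
from fz import *
where();fgo(-.06,.12,23)"
```

```text
t 6.15 cu 0.0047 cv 0.4505 h 0.1188 th 0.11 yaw 10.21 nosebot_h 0.1077 tailbot_h 0.1079 noseX(travel) 0.0107  Fu -0.45 Fv 0.30 Fz -1.04 M [ 0.02  0.03 -0.01] op 0.222
t 6.15 turn [0.056  0.2703 0.3971] shift [-0.1905 -0.0037 -0.4131] |d| 0.455 F [-0.42  0.34 -1.04] op 0.222
```

jog_arm --deltas '[[[0.056,0.27,0.397],[-0.19,-0.02,-0.413],0.15],[[0.056,0.27,0.397],[-0.19,-0.02,-0.413],0.15],[[0.056,0.27,0.397],[-0.19,-0.02,-0.413],0.15],[[0.056,0.27,0.397],[-0.19,-0.02,-0.413],0.15],[[0.056,0.27,0.397],[-0.19,-0.02,-0.413],0.15],[[0.056,0.27,0.397],[-0.19,-0.02,-0.413],0.15],[[0.056,0.27,0.397],[-0.19,-0.02,-0.413],0.15],[[0.056,0.27,0.397],[-0.19,-0.02,-0.413],0.15],[[0.056,0.27,0.397],[-0.19,-0.02,-0.413],0.15],[[0.056,0.27,0.397],[-0.19,-0.02,-0.413],0.15]]'

```text
time: 6.98
eef_pos: [0.4282, -0.1483, 0.1511]
tcp_rot: [-0.684, 0.175, 0.109, 0.699]
contact_force: [1.0, 0.0, -0.5]
opening: 0.226
```

```bash
python3 -c "
from fz import *
where();fgo(-.035,.075,23)"
```

```text
t 6.98 cu -0.0553 cv 0.0373 h 0.1326 th 23.21 yaw -5.43 nosebot_h 0.1067 tailbot_h 0.1383 noseX(travel) -0.0482  Fu 0.97 Fv 0.13 Fz -0.51 M [-0.08 -0.32  0.03] op 0.226
t 6.9833 turn [-0.0017  0.0011 -0.0037] shift [ 0.0414  0.0449 -0.0374] |d| 0.0716 F [ 0.97  0.04 -0.51] op 0.226
```

jog_arm --deltas '[[[-0.0017,0.001,-0.004],[0.0,0,-0.037],0.15],[[-0.0017,0.001,-0.004],[0.02,0.02,-0.037],0.15],[[-0.0017,0.001,-0.004],[0.0414,0.045,-0.037],0.15],[[-0.0017,0.001,-0.004],[0.0414,0.045,-0.037],0.15],[[-0.0017,0.001,-0.004],[0.0414,0.045,-0.037],0.15]]'

```text
time: 7.4
eef_pos: [0.4422, -0.1855, 0.0901]
tcp_rot: [-0.683, 0.177, 0.111, 0.7]
contact_force: [1.2, -0.2, 0.9]
opening: 0.225
```

```bash
python3 -c "
from fz import *
where();fgo(-.03,.045,23)
from snap import *
snap('p1');snap('p1s','side')
import cv2
cv2.imwrite('pics/p1s_c.png',cv2.resize(cv2.imread('pics/p1s.png')[110:230,260:420],None,fx=5,fy=5,interpolation=cv2.INTER_CUBIC))
"; python3 inhand.py p1
```

```text
t 7.40 cu -0.0376 cv 0.0015 h 0.0716 th 23.47 yaw -5.41 nosebot_h 0.0455 tailbot_h 0.0774 noseX(travel) -0.0306  Fu 1.18 Fv -0.05 Fz 0.88 M [-0.03 -0.24 -0.02] op 0.225
t 7.4 turn [-0.0037  0.0015 -0.0083] shift [ 0.0177  0.0214 -0.0017] |d| 0.0278 F [ 1.17 -0.16  0.88] op 0.225
-0.04 541 zrange -0.0101 0.0107 ytop -0.0284
-0.03 1612 zrange -0.0104 0.0115 ytop -0.029
-0.02 1450 zrange -0.0101 0.0115 ytop -0.0289
-0.01 2140 zrange -0.013 0.0139 ytop -0.0377
0.0 1667 zrange -0.0109 0.0119 ytop -0.0393
0.01 1384 zrange -0.0112 0.0123 ytop -0.0376
0.02 1059 zrange -0.0099 0.0109 ytop -0.0288
0.03 1077 zrange -0.0106 0.0111 ytop -0.0288
0.04 240 zrange -0.0104 0.0112 ytop -0.0286
xmin [-0.03602579 -0.03574038 -0.03551701]
```

View pics/p1.png

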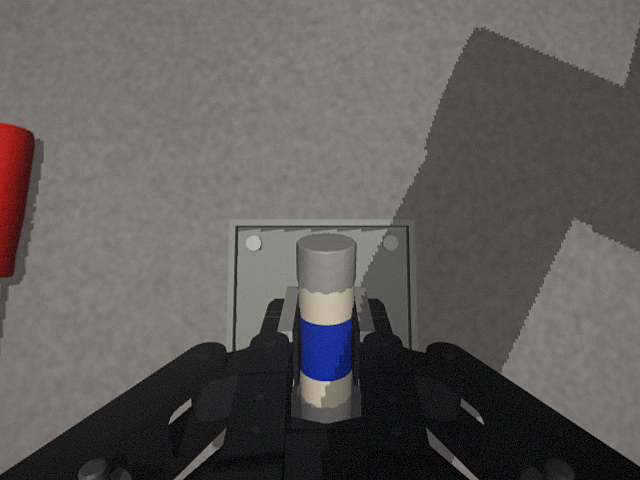

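View pics/p1s_c.png

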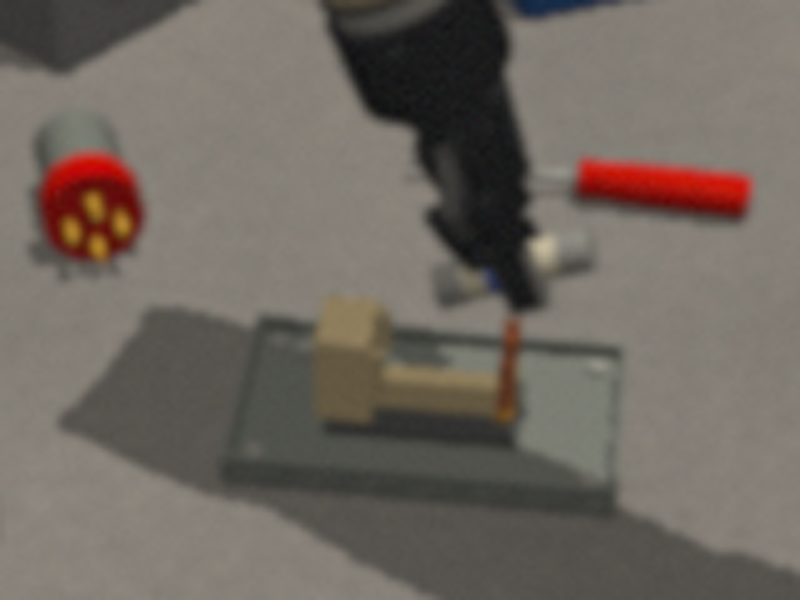

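```bash
python3 -c "
from fz import *
where();fgo(-.0103,.05,23)"
```

```text
t 7.50 cu -0.0354 cv 0.0009 h 0.0750 th 23.06 yaw -5.44 nosebot_h 0.0492 tailbot_h 0.0805 noseX(travel) -0.0283  Fu 0.57 Fv 0.26 Fz -0.51 M [-0.07 -0.2  -0.01] op 0.228
t 7.5 turn [-0.0001  0.0009 -0.0011] shift [ 0.0329  0.0132 -0.0009] |d| 0.0354 F [ 0.59  0.21 -0.51] op 0.228
```

jog_arm --deltas '[[[0,0.001,-0.001],[0.015,0.006,-0.001],0.15],[[0,0.001,-0.001],[0.025,0.01,-0.001],0.15],[[0,0.001,-0.001],[0.033,0.013,-0.001],0.15],[[0,0.001,-0.001],[0.033,0.013,-0.001],0.15],[[0,0.001,-0.001],[0.033,0.013,-0.001],0.15],[[0,0.001,-0.001],[0.033,0.013,-0.001],0.15]]'

```text
time: 8.0
eef_pos: [0.4697, -0.1898, 0.0695]
tcp_rot: [-0.686, 0.174, 0.107, 0.699]
contact_force: [-0.4, 0.6, 0.4]
opening: 0.228
```

```bash
python3 -c "
from fz import *
where();fgo(-.0103,.04,23);fgo(-.0103,.034,23)"
```

```text
t 8.00 cu -0.0100 cv -0.0000 h 0.0511 th 22.96 yaw -5.49 nosebot_h 0.0253 tailbot_h 0.0565 noseX(travel) -0.0029  Fu -0.43 Fv 0.55 Fz 0.41 M [ 0.03 -0.22 -0.03] op 0.228
t 8.0 turn [0.0006 0.0002 0.0008] shift [0.004  0.0103 0.    ] |d| 0.0111 F [-0.37  0.59  0.41] op 0.228
t 8.0 turn [0.0006 0.0002 0.0008] shift [0.0064 0.0158 0.    ] |d| 0.0171 F [-0.37  0.59  0.41] op 0.228
```

Descend slowly to h = 34 mm.

jog_arm --deltas '[[[0,0,0.001],[0.0012,0.003,0],0.15],[[0,0,0.001],[0.0024,0.006,0],0.15],[[0,0,0.001],[0.0036,0.009,0],0.15],[[0,0,0.001],[0.0048,0.012,0],0.15],[[0,0,0.001],[0.0056,0.014,0],0.15],[[0,0,0.001],[0.0064,0.0158,0],0.15],[[0,0,0.001],[0.0064,0.0158,0],0.15],[[0,0,0.001],[0.0064,0.0158,0],0.15]]'

```text
time: 8.67
eef_pos: [0.4694, -0.1898, 0.0523]
tcp_rot: [-0.685, 0.174, 0.108, 0.699]
contact_force: [0.6, 0.3, -0.3]
opening: 0.227
```

```bash
python3 -c "
from fz import *
where();fgo(-.009,.029,23);fgo(-.0085,.0265,23)
from snap import *
for n in ['side','scene']:
  snap('p2'+n,n)
import cv2
a=cv2.resize(cv2.imread('pics/p2side.png')[130:220,280:400],(800,600),interpolation=cv2.INTER_CUBIC);cv2.imwrite('pics/p2s_c.png',a)
"
```

```text
t 8.67 cu -0.0104 cv -0.0000 h 0.0338 th 23.04 yaw -5.48 nosebot_h 0.0080 tailbot_h 0.0393 noseX(travel) -0.0032  Fu 0.52 Fv 0.33 Fz -0.33 M [-0.03 -0.28 -0.  ] op 0.227
t 8.6667 turn [ 0.0004  0.0002 -0.0007] shift [0.0031 0.0039 0.    ] |d| 0.005 F [ 0.55  0.28 -0.33] op 0.227
t 8.6667 turn [ 0.0004  0.0002 -0.0007] shift [0.0046 0.006  0.    ] |d| 0.0075 F [ 0.55  0.28 -0.33] op 0.227
```

View pics/p2s_c.png

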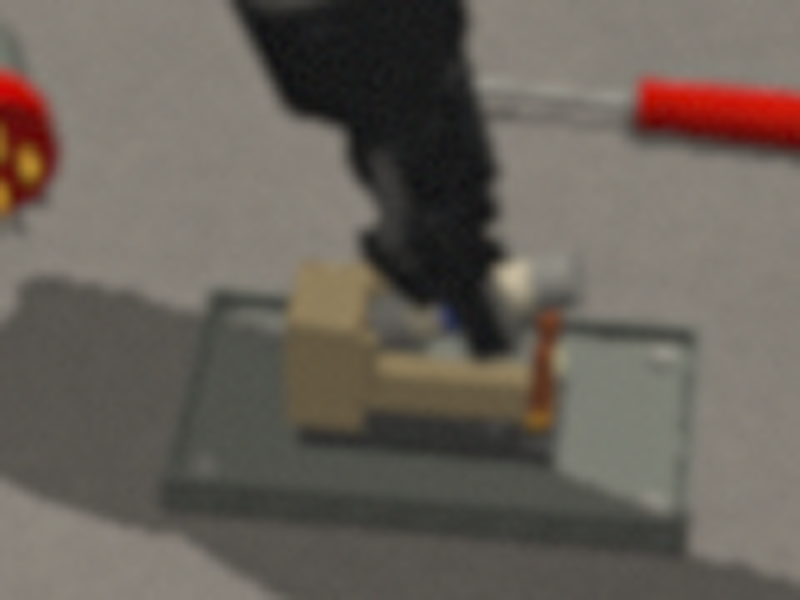

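The side view shows the nose at the hood mouth (crop 385,315), the tail above the jaws (560,280) and the fingers just clear of the jaws. There's no contact force. Next: down and forward.

jog_arm --deltas '[[[0,0,0],[0.0012,0.0015,0],0.15],[[0,0,0],[0.0024,0.003,0],0.15],[[0,0,0],[0.0036,0.0045,0],0.15],[[0,0,0],[0.0046,0.0058,0],0.15],[[0,0,0],[0.0046,0.0058,0],0.15],[[0,0,0],[0.0046,0.0058,0],0.15]]'

```text
time: 9.27
eef_pos: [0.4714, -0.19, 0.0452]
tcp_rot: [-0.685, 0.174, 0.108, 0.699]
contact_force: [0.5, 0.3, -1.0]
opening: 0.228
```

```bash
python3 -c "
from fz import *
where();fgo(-.005,.0265,23);fgo(-.003,.0265,23)"
```

```text
t 9.27 cu -0.0083 cv -0.0000 h 0.0267 th 23.02 yaw -5.48 nosebot_h 0.0010 tailbot_h 0.0323 noseX(travel) -0.0011  Fu 0.46 Fv 0.38 Fz -1.00 M [-0.04 -0.22  0.03] op 0.228
t 9.2667 turn [ 0.0005  0.0003 -0.0004] shift [ 0.0031 -0.001   0.    ] |d| 0.0033 F [ 0.49  0.34 -1.  ] op 0.228
t 9.2667 turn [ 0.0005  0.0003 -0.0004] shift [ 0.0049 -0.0018  0.    ] |d| 0.0053 F [ 0.49  0.34 -1.  ] op 0.228
```

jog_arm --deltas '[[[0,0,0],[0.001,-0.0003,0],0.15],[[0,0,0],[0.002,-0.0007,0],0.15],[[0,0,0],[0.003,-0.001,0],0.15],[[0,0,0],[0.004,-0.0014,0],0.15],[[0,0,0],[0.0049,-0.0018,0],0.15],[[0,0,0],[0.0049,-0.0018,0],0.15],[[0,0,0],[0.0049,-0.0018,0],0.15]]'

```text
time: 9.85
eef_pos: [0.4761, -0.1904, 0.0449]
tcp_rot: [-0.685, 0.175, 0.108, 0.699]
contact_force: [-3.4, 0.8, 0.2]
opening: 0.226
```

```bash
python3 -c "
from fz import *
where();fgo(0,.0265,23);fgo(.002,.0263,23)"
```

```text
t 9.85 cu -0.0035 cv 0.0000 h 0.0264 th 23.12 yaw -5.47 nosebot_h 0.0005 tailbot_h 0.0320 noseX(travel) 0.0036  Fu -3.50 Fv 0.42 Fz 0.22 M [-0.02  0.33 -0.01] op 0.226
t 9.85 turn [ 0.0003  0.0004 -0.0021] shift [ 0.0032 -0.0015 -0.    ] |d| 0.0036 F [-3.44  0.75  0.22] op 0.226
t 9.85 turn [ 0.0003  0.0004 -0.0021] shift [ 0.0052 -0.0021 -0.    ] |d| 0.0056 F [-3.44  0.75  0.22] op 0.226
```

jog_arm --deltas '[[[0,0,-0.001],[0.001,-0.0004,0],0.15],[[0,0,-0.002],[0.002,-0.0008,0],0.15],[[0,0,-0.002],[0.003,-0.0012,0],0.15],[[0,0,-0.002],[0.004,-0.0016,0],0.15],[[0,0,-0.002],[0.0052,-0.0021,0],0.15],[[0,0,-0.002],[0.0052,-0.0021,0],0.15],[[0,0,-0.002],[0.0052,-0.0021,0],0.15]]'

```text
time: 10.43
eef_pos: [0.4806, -0.1908, 0.0447]
tcp_rot: [-0.685, 0.175, 0.109, 0.699]
contact_force: [-7.0, -0.5, 2.1]
opening: 0.225
```

```bash
python3 -c "
from fz import *
where();fgo(.003,.0263,23)"; sleep 0; python3 -c "
from fz import *
from snap import *
s,c,T=snap('p3')
where()"; python3 inhand.py p3
```

```text
t 10.43 cu 0.0010 cv 0.0001 h 0.0262 th 23.20 yaw -5.47 nosebot_h 0.0003 tailbot_h 0.0318 noseX(travel) 0.0081  Fu -6.91 Fv -1.15 Fz 2.11 M [-0.01  0.83 -0.02] op 0.225
t 10.4333 turn [ 0.0001  0.0005 -0.0035] shift [ 0.0019 -0.0009 -0.0001] |d| 0.002 F [-6.99 -0.49  2.11] op 0.225
t 10.48 cu 0.0010 cv 0.0001 h 0.0262 th 23.20 yaw -5.47 nosebot_h 0.0003 tailbot_h 0.0319 noseX(travel) 0.0081  Fu -6.51 Fv -1.34 Fz 1.57 M [-0.05  0.83 -0.01] op 0.223
-0.04 538 zrange -0.0101 0.0111 ytop -0.028
-0.03 1603 zrange -0.0103 0.0115 ytop -0.0288
-0.02 1426 zrange -0.0101 0.0114 ytop -0.0287
-0.01 2155 zrange -0.013 0.014 ytop -0.0377
0.0 1667 zrange -0.0109 0.0119 ytop -0.0392
0.01 1386 zrange -0.0113 0.0122 ytop -0.0375
0.02 1068 zrange -0.0099 0.0109 ytop -0.0289
0.03 1107 zrange -0.0137 0.014 ytop -0.0291
0.04 259 zrange -0.014 0.0139 ytop -0.0285
xmin [-0.03619371 -0.03578194 -0.03555055]
```

```bash
cat >> fz.py <<'E'
def traj(ths,travel=.010,nb=.0003,sag=.0009,cv=0,dz=0):
    s=ctrl.get_state();q=R.from_quat(s["tcp_rot"])
    for th in ths:
        t=np.radians(th);cu=.034+travel-.04*np.cos(t)-.011*abs(np.sin(t))+sag;h=nb+.04*np.sin(t)+.011*np.cos(t)+dz
        g=Rt(YAW,th);C=np.r_[S+cu*ex+cv*ey,FL+h]
        print(th,"cu %.4f h %.4f"%(cu,h),(q.inv()*g).as_rotvec().round(3),q.inv().apply(C-g.apply(FC)-s["eef_pos"]).round(4))
E
python3 -c "
from fz import *
traj([23,21,19,17,15,13])"
```

```text
23 cu 0.0038 h 0.0261 [ 0.     0.001 -0.003] [ 0.0027 -0.0009 -0.0001]
21 cu 0.0036 h 0.0249 [ 0.     0.001 -0.038] [ 0.0036  0.0003 -0.0001]
19 cu 0.0035 h 0.0237 [ 0.     0.001 -0.073] [ 0.0046  0.0016 -0.0001]
17 cu 0.0034 h 0.0225 [ 0.     0.001 -0.108] [ 0.0057  0.0028 -0.0001]
15 cu 0.0034 h 0.0213 [ 0.     0.001 -0.143] [ 0.0068  0.004  -0.0001]
13 cu 0.0035 h 0.0200 [ 0.     0.001 -0.178] [ 0.008   0.0052 -0.0001]
```

jog_arm --deltas '[[[0,0.001,-0.003],[0.0018,-0.0006,0],0.15],[[0,0.001,-0.003],[0.0027,-0.0009,0],0.15],[[0,0.001,-0.02],[0.003,-0.0004,0],0.15],[[0,0.001,-0.038],[0.0036,0.0003,0],0.15],[[0,0.001,-0.055],[0.0041,0.0009,0],0.15],[[0,0.001,-0.073],[0.0046,0.0016,0],0.15],[[0,0.001,-0.073],[0.0046,0.0016,0],0.15],[[0,0.001,-0.073],[0.0046,0.0016,0],0.15]]'

```text
time: 11.15
eef_pos: [0.4825, -0.1908, 0.0412]
tcp_rot: [-0.691, 0.152, 0.085, 0.702]
contact_force: [-7.6, -0.1, 1.3]
opening: 0.231
```

```bash
python3 -c "
from fz import *
where();traj([17.5,16,14.5,13])"
```

```text
t 11.15 cu 0.0018 cv 0.0002 h 0.0234 th 19.28 yaw -5.52 nosebot_h -0.0002 tailbot_h 0.0263 noseX(travel) 0.0092  Fu -7.56 Fv -0.84 Fz 1.32 M [-0.03  0.95 -0.03] op 0.231
17.5 cu 0.0034 h 0.0228 [-0.    -0.    -0.031] [ 0.0023  0.0002 -0.0002]
16 cu 0.0034 h 0.0219 [-0.    -0.    -0.057] [ 0.0031  0.0011 -0.0002]
14.5 cu 0.0034 h 0.0210 [-0.    -0.    -0.083] [ 0.0038  0.0021 -0.0002]
13 cu 0.0035 h 0.0200 [-0.   -0.   -0.11] [ 0.0047  0.0031 -0.0002]
```

jog_arm --deltas '[[[0,0,-0.015],[0.002,-0.0001,0],0.15],[[0,0,-0.031],[0.0024,0.0002,0],0.15],[[0,0,-0.045],[0.0028,0.0006,0],0.15],[[0,0,-0.057],[0.0032,0.0011,0],0.15],[[0,0,-0.07],[0.0036,0.0016,0],0.15],[[0,0,-0.083],[0.004,0.0021,0],0.15],[[0,0,-0.097],[0.0045,0.0026,0],0.15],[[0,0,-0.11],[0.0049,0.0031,0],0.15],[[0,0,-0.11],[0.0049,0.0031,0],0.15],[[0,0,-0.11],[0.0049,0.0031,0],0.15]]'

```text
time: 11.98
eef_pos: [0.4835, -0.1909, 0.0362]
tcp_rot: [-0.697, 0.116, 0.048, 0.706]
contact_force: [-9.0, -0.5, 1.7]
opening: 0.222
```

```bash
python3 -c "
from fz import *
where();traj([12,11,10,9,8,7],sag=.0012,travel=.0102)
from snap import *
snap('p4');snap('p4s','side')
where()
import cv2
a=cv2.resize(cv2.imread('pics/p4s.png')[130:220,280:400],(800,600),interpolation=cv2.INTER_CUBIC);cv2.imwrite('pics/p4s_c.png',a)
";python3 inhand.py p4
```

```text
t 11.98 cu 0.0012 cv 0.0002 h 0.0194 th 13.36 yaw -5.51 nosebot_h -0.0006 tailbot_h 0.0179 noseX(travel) 0.0086  Fu -8.92 Fv -1.35 Fz 1.75 M [-0.12  1.34 -0.02] op 0.222
12 cu 0.0040 h 0.0194 [-0.001 -0.    -0.024] [ 0.0031 -0.0006 -0.0002]
11 cu 0.0040 h 0.0187 [-0.001 -0.    -0.041] [ 0.0037  0.0001 -0.0002]
10 cu 0.0041 h 0.0181 [-0.001 -0.    -0.059] [ 0.0042  0.0008 -0.0002]
9 cu 0.0042 h 0.0174 [-0.001 -0.    -0.076] [ 0.0047  0.0015 -0.0002]
8 cu 0.0043 h 0.0168 [-0.001 -0.    -0.094] [ 0.0053  0.0022 -0.0002]
7 cu 0.0044 h 0.0161 [-0.001 -0.    -0.111] [ 0.0059  0.0028 -0.0002]
t 12.08 cu 0.0012 cv 0.0002 h 0.0194 th 13.38 yaw -5.50 nosebot_h -0.0006 tailbot_h 0.0179 noseX(travel) 0.0087  Fu -9.45 Fv -1.42 Fz 3.27 M [-0.12  1.31  0.  ] op 0.226
-0.04 554 zrange -0.0098 0.0106 ytop -0.0282
-0.03 1592 zrange -0.0104 0.0115 ytop -0.0288
-0.02 1440 zrange -0.0101 0.0114 ytop -0.0288
-0.01 2136 zrange -0.013 0.014 ytop -0.0377
0.0 1688 zrange -0.0109 0.0118 ytop -0.0388
0.01 1389 zrange -0.0113 0.0121 ytop -0.0377
0.02 1057 zrange -0.0099 0.0108 ytop -0.0289
0.03 1114 zrange -0.014 0.014 ytop -0.0289
0.04 273 zrange -0.014 0.0134 ytop -0.0285
xmin [-0.03626062 -0.03589009 -0.0356515 ]
```

View pics/p4.png

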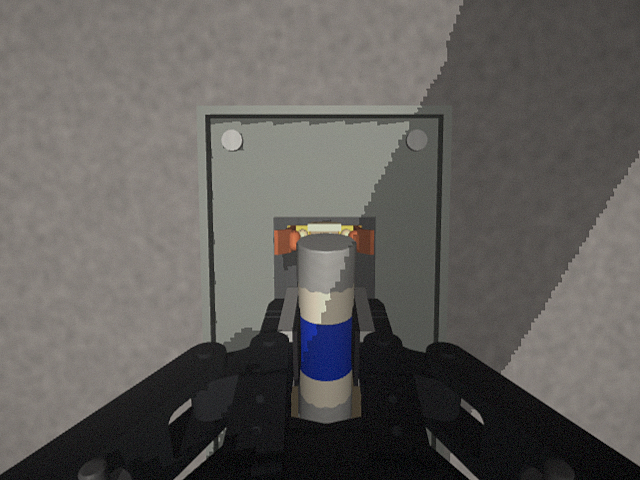

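View pics/p4s_c.png

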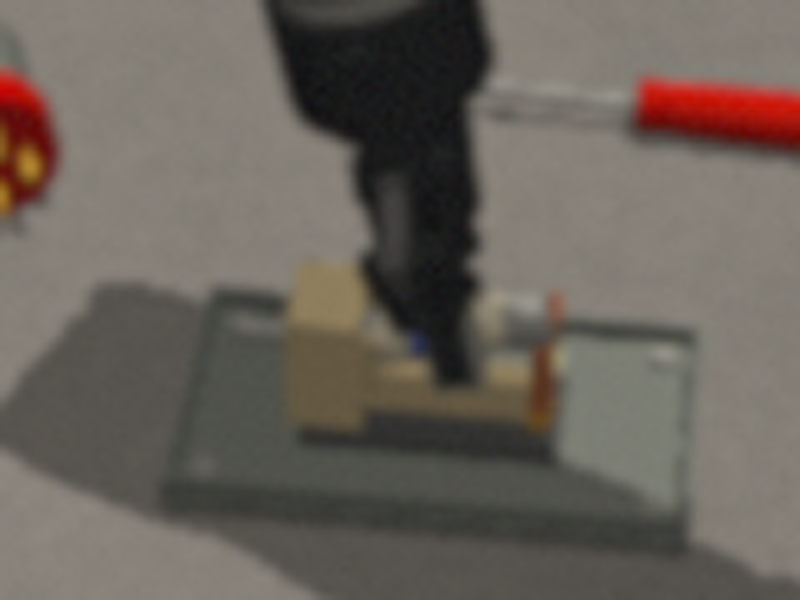

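```bash
python3 -c "
from fz import *
where();traj([13.3,12.5,11.5,10.5],sag=.002,travel=.0098,nb=.001)"
```

```text
t 12.08 cu 0.0012 cv 0.0002 h 0.0194 th 13.38 yaw -5.50 nosebot_h -0.0006 tailbot_h 0.0179 noseX(travel) 0.0087  Fu -9.45 Fv -1.42 Fz 3.27 M [-0.12  1.31  0.  ] op 0.226
13.3 cu 0.0043 h 0.0209 [-0.001  0.    -0.001] [ 0.0027 -0.0022 -0.0002]
12.5 cu 0.0044 h 0.0204 [-0.001  0.    -0.015] [ 0.0031 -0.0017 -0.0002]
11.5 cu 0.0044 h 0.0198 [-0.001  0.    -0.033] [ 0.0036 -0.001  -0.0002]
10.5 cu 0.0045 h 0.0191 [-0.001  0.    -0.05 ] [ 0.0041 -0.0003 -0.0002]
```

jog_arm --deltas '[[[0,0,-0.001],[0.0014,-0.0012,0],0.15],[[0,0,-0.001],[0.002,-0.0017,0],0.15],[[0,0,-0.001],[0.0027,-0.0022,0],0.15],[[0,0,-0.001],[0.0027,-0.0022,0],0.15]]'

```text
time: 12.42
eef_pos: [0.4842, -0.1909, 0.0368]
tcp_rot: [-0.697, 0.118, 0.051, 0.706]
contact_force: [-9.1, -1.5, -0.4]
opening: 0.227
```

```bash
python3 -c "
from fz import *
where();traj([13.3,12.5,11.5,10.5,9.5,8.5],sag=.002,travel=.0098,nb=.001)"
```

```text
t 12.42 cu 0.0020 cv 0.0002 h 0.0199 th 13.70 yaw -5.48 nosebot_h -0.0002 tailbot_h 0.0187 noseX(travel) 0.0095  Fu -8.88 Fv -2.40 Fz -0.43 M [-0.21  1.16 -0.05] op 0.227
13.3 cu 0.0043 h 0.0209 [-0.001  0.    -0.007] [ 0.0022 -0.0015 -0.0003]
12.5 cu 0.0044 h 0.0204 [-0.001  0.    -0.021] [ 0.0026 -0.0009 -0.0003]
11.5 cu 0.0044 h 0.0198 [-0.001  0.    -0.038] [ 0.0031 -0.0003 -0.0003]
10.5 cu 0.0045 h 0.0191 [-0.001  0.    -0.056] [ 0.0036  0.0004 -0.0003]
9.5 cu 0.0045 h 0.0185 [-0.001  0.    -0.073] [ 0.0041  0.0011 -0.0003]
8.5 cu 0.0046 h 0.0178 [-0.001  0.    -0.091] [ 0.0047  0.0018 -0.0003]
```

jog_arm --deltas '[[[0,0,-0.007],[0.0022,-0.0015,-0.0004],0.15],[[0,0,-0.021],[0.0026,-0.0009,-0.0004],0.15],[[0,0,-0.03],[0.0028,-0.0006,-0.0004],0.15],[[0,0,-0.038],[0.0031,-0.0003,-0.0004],0.15],[[0,0,-0.047],[0.0033,0,-0.0004],0.15],[[0,0,-0.056],[0.0036,0.0004,-0.0004],0.15],[[0,0,-0.056],[0.0036,0.0004,-0.0004],0.15]]'

```text
time: 13.0
eef_pos: [0.4846, -0.1911, 0.0348]
tcp_rot: [-0.699, 0.101, 0.034, 0.707]
contact_force: [-9.8, -1.5, 1.4]
opening: 0.228
```

```bash
python3 -c "
from fz import *
where();traj([12.5,11.5,10.5,9.5,8.5,7.5],sag=.002,travel=.0098,nb=.001)"
```

```text
t 13.00 cu 0.0016 cv 0.0000 h 0.0183 th 10.93 yaw -5.42 nosebot_h -0.0001 tailbot_h 0.0151 noseX(travel) 0.0090  Fu -9.57 Fv -2.40 Fz 1.37 M [-0.08  1.4   0.06] op 0.228
12.5 cu 0.0044 h 0.0204 [-0.002  0.001  0.027] [ 0.0018 -0.0027 -0.0001]
11.5 cu 0.0044 h 0.0198 [-0.002  0.001  0.01 ] [ 0.0023 -0.002  -0.0001]
10.5 cu 0.0045 h 0.0191 [-0.002  0.001 -0.007] [ 0.0028 -0.0013 -0.0001]
9.5 cu 0.0045 h 0.0185 [-0.002  0.001 -0.025] [ 0.0033 -0.0006 -0.0001]
8.5 cu 0.0046 h 0.0178 [-0.002  0.001 -0.042] [ 0.0038  0.0001 -0.0001]
7.5 cu 0.0047 h 0.0171 [-0.002  0.001 -0.06 ] [ 0.0043  0.0008 -0.0001]
```

jog_arm --deltas '[[[0,0.001,-0.007],[0.0028,-0.0013,-0.0001],0.15],[[0,0.001,-0.016],[0.003,-0.001,-0.0001],0.15],[[0,0.001,-0.025],[0.0033,-0.0006,-0.0001],0.15],[[0,0.001,-0.033],[0.0035,-0.0003,-0.0001],0.15],[[0,0.001,-0.042],[0.0038,0.0001,-0.0001],0.15],[[0,0.001,-0.042],[0.0038,0.0001,-0.0001],0.15]]'

```text
time: 13.5
eef_pos: [0.4852, -0.1912, 0.0336]
tcp_rot: [-0.7, 0.089, 0.022, 0.708]
contact_force: [-10.0, -0.9, 3.2]
opening: 0.223
```

```bash
python3 -c "
from fz import *
where();traj([9,8,7,6,5,4],sag=.002,travel=.0098,nb=.001)"
```

```text
t 13.50 cu 0.0016 cv 0.0000 h 0.0173 th 9.02 yaw -5.40 nosebot_h 0.0002 tailbot_h 0.0127 noseX(travel) 0.0089  Fu -9.84 Fv -1.82 Fz 3.24 M [-0.04  1.81  0.06] op 0.223
9 cu 0.0046 h 0.0181 [-0.003  0.002 -0.   ] [ 0.0028 -0.0012 -0.0001]
8 cu 0.0047 h 0.0175 [-0.003  0.002 -0.018] [ 0.0033 -0.0005 -0.0001]
7 cu 0.0048 h 0.0168 [-0.003  0.002 -0.035] [ 0.0038  0.0002 -0.0001]
6 cu 0.0049 h 0.0161 [-0.003  0.002 -0.053] [ 0.0044  0.0009 -0.0001]
5 cu 0.0050 h 0.0154 [-0.003  0.002 -0.07 ] [ 0.0049  0.0016 -0.0001]
4 cu 0.0051 h 0.0148 [-0.003  0.002 -0.088] [ 0.0055  0.0023 -0.0001]
```

jog_arm --deltas '[[[0,0.001,-0.002],[0.0031,-0.0012,-0.0001],0.15],[[0,0.001,-0.01],[0.0033,-0.0008,-0.0001],0.15],[[0,0.001,-0.018],[0.0035,-0.0005,-0.0001],0.15],[[0,0.001,-0.027],[0.0038,-0.0002,-0.0001],0.15],[[0,0.001,-0.035],[0.004,0.0002,-0.0001],0.15],[[0,0.001,-0.035],[0.004,0.0002,-0.0001],0.15]]'

```text
time: 14.0
eef_pos: [0.486, -0.1912, 0.0324]
tcp_rot: [-0.701, 0.079, 0.013, 0.708]
contact_force: [-10.5, -0.6, 4.7]
opening: 0.224
```

```bash
python3 -c "
from fz import *
where();traj([8,7,6,5,4,3],sag=.0022,travel=.0098,nb=.001)
from snap import *
snap('p5')";python3 inhand.py p5
```

```text
t 14.00 cu 0.0020 cv 0.0001 h 0.0164 th 7.50 yaw -5.40 nosebot_h 0.0003 tailbot_h 0.0107 noseX(travel) 0.0091  Fu -10.43 Fv -1.63 Fz 4.70 M [-0.03  1.82 -0.02] op 0.224
8 cu 0.0049 h 0.0175 [-0.004  0.002  0.009] [ 0.0025 -0.0015 -0.0001]
7 cu 0.0050 h 0.0168 [-0.004  0.002 -0.009] [ 0.003  -0.0007 -0.0001]
6 cu 0.0051 h 0.0161 [-0.004  0.002 -0.026] [ 0.0036 -0.     -0.0001]
5 cu 0.0052 h 0.0154 [-0.004  0.002 -0.044] [ 0.0041  0.0007 -0.0001]
4 cu 0.0053 h 0.0148 [-0.004  0.002 -0.061] [ 0.0046  0.0014 -0.0001]
3 cu 0.0055 h 0.0141 [-0.004  0.002 -0.079] [ 0.0052  0.0021 -0.0002]
-0.04 590 zrange -0.0119 0.0111 ytop -0.0285
-0.03 1627 zrange -0.012 0.0133 ytop -0.0295
-0.02 1437 zrange -0.0104 0.0114 ytop -0.0292
-0.01 2134 zrange -0.013 0.0139 ytop -0.0377
0.0 1669 zrange -0.0109 0.0118 ytop -0.0393
0.01 1363 zrange -0.0113 0.0122 ytop -0.0376
0.02 1032 zrange -0.0099 0.0108 ytop -0.0285
0.03 1097 zrange -0.0139 0.014 ytop -0.0284
0.04 321 zrange -0.0138 0.0134 ytop -0.0279
xmin [-0.0367004  -0.0358822  -0.03563104]
```

jog_arm --deltas '[[[0,0.001,0.0],[0.0028,-0.001,-0.0001],0.15],[[0,0.001,-0.009],[0.003,-0.0007,-0.0001],0.15],[[0,0.001,-0.018],[0.0033,-0.0003,-0.0001],0.15],[[0,0.001,-0.026],[0.0036,0,-0.0001],0.15],[[0,0.001,-0.035],[0.0038,0.0004,-0.0001],0.15],[[0,0.001,-0.044],[0.0041,0.0007,-0.0001],0.15],[[0,0.001,-0.044],[0.0041,0.0007,-0.0001],0.15]]' --force 120

```text
time: 14.63
eef_pos: [0.4868, -0.1912, 0.0306]
tcp_rot: [-0.702, 0.067, 0.0, 0.709]
contact_force: [-9.5, -0.6, 3.6]
opening: 0.216
```

```bash
python3 -c "
from fz import *
where();traj([6,5,4,3,2,1],sag=.0022,travel=.0098,nb=.001)
from snap import *
snap('p6')";python3 inhand.py p6
```

```text
t 14.63 cu 0.0022 cv 0.0002 h 0.0148 th 5.46 yaw -5.40 nosebot_h 0.0000 tailbot_h 0.0076 noseX(travel) 0.0091  Fu -9.44 Fv -1.56 Fz 3.65 M [-0.15  1.68 -0.03] op 0.216
6 cu 0.0051 h 0.0161 [-0.005  0.002  0.009] [ 0.0026 -0.0017 -0.0002]
5 cu 0.0052 h 0.0154 [-0.005  0.002 -0.008] [ 0.0031 -0.0009 -0.0002]
4 cu 0.0053 h 0.0148 [-0.005  0.002 -0.026] [ 0.0036 -0.0002 -0.0002]
3 cu 0.0055 h 0.0141 [-0.005  0.002 -0.043] [ 0.0041  0.0006 -0.0002]
2 cu 0.0056 h 0.0134 [-0.005  0.002 -0.06 ] [ 0.0047  0.0013 -0.0003]
1 cu 0.0058 h 0.0127 [-0.005  0.001 -0.078] [ 0.0052  0.002  -0.0003]
-0.04 721 zrange -0.0122 0.0132 ytop -0.0282
-0.03 1689 zrange -0.0124 0.0132 ytop -0.0291
-0.02 1424 zrange -0.0104 0.0114 ytop -0.0289
-0.01 2173 zrange -0.013 0.0139 ytop -0.0379
0.0 1646 zrange -0.0107 0.0116 ytop -0.0389
0.01 1342 zrange -0.0109 0.0118 ytop -0.0376
0.02 1041 zrange -0.0099 0.0108 ytop -0.0286
0.03 1111 zrange -0.0106 0.014 ytop -0.0286
0.04 275 zrange -0.0138 0.0133 ytop -0.0283
xmin [-0.03921259 -0.03711738 -0.0358095 ]
```

jog_arm --deltas '[[[0,0.001,0.0],[0.003,-0.0013,-0.0002],0.15],[[0,0.001,-0.008],[0.0033,-0.0009,-0.0002],0.15],[[0,0.001,-0.017],[0.0035,-0.0006,-0.0002],0.15],[[0,0.001,-0.026],[0.0038,-0.0002,-0.0002],0.15],[[0,0.001,-0.035],[0.0041,0.0002,-0.0002],0.15],[[0,0.001,-0.043],[0.0043,0.0006,-0.0002],0.15],[[0,0.001,-0.052],[0.0046,0.001,-0.0002],0.15],[[0,0.001,-0.052],[0.0046,0.001,-0.0002],0.15]]'

```text
time: 15.35
eef_pos: [0.4876, -0.1912, 0.0281]
tcp_rot: [-0.703, 0.052, -0.015, 0.709]
contact_force: [-12.8, -0.9, 3.3]
opening: 0.219
```

```bash
python3 -c "
from fz import *
where();traj([3,2,1,0,-.5],sag=.0022,travel=.0095,nb=.0008)
from snap import *
snap('p7')";python3 inhand.py p7
```

```text
t 15.35 cu 0.0022 cv 0.0002 h 0.0125 th 3.04 yaw -5.39 nosebot_h -0.0006 tailbot_h 0.0037 noseX(travel) 0.0087  Fu -12.61 Fv -2.10 Fz 3.28 M [-0.19  1.76  0.  ] op 0.219
3 cu 0.0052 h 0.0139 [-0.006  0.002 -0.001] [ 0.0029 -0.0015 -0.0003]
2 cu 0.0053 h 0.0132 [-0.006  0.002 -0.018] [ 0.0034 -0.0007 -0.0003]
1 cu 0.0055 h 0.0125 [-0.006  0.002 -0.036] [ 0.004   0.     -0.0003]
0 cu 0.0057 h 0.0118 [-0.006  0.002 -0.053] [ 0.0045  0.0008 -0.0003]
-0.5 cu 0.0056 h 0.0115 [-0.006  0.002 -0.062] [ 0.0046  0.0011 -0.0003]
-0.04 734 zrange -0.0118 0.0129 ytop -0.028
-0.03 1683 zrange -0.012 0.0129 ytop -0.0287
-0.02 1436 zrange -0.0102 0.0114 ytop -0.0286
-0.01 2185 zrange -0.0131 0.0139 ytop -0.0379
0.0 1639 zrange -0.0107 0.0116 ytop -0.0387
0.01 1372 zrange -0.011 0.0119 ytop -0.0376
0.02 1038 zrange -0.0099 0.0108 ytop -0.0288
0.03 1156 zrange -0.0106 0.014 ytop -0.0291
0.04 231 zrange -0.0138 0.0133 ytop -0.0285
xmin [-0.03928672 -0.03808618 -0.03594249]
```

View pics/p7.png

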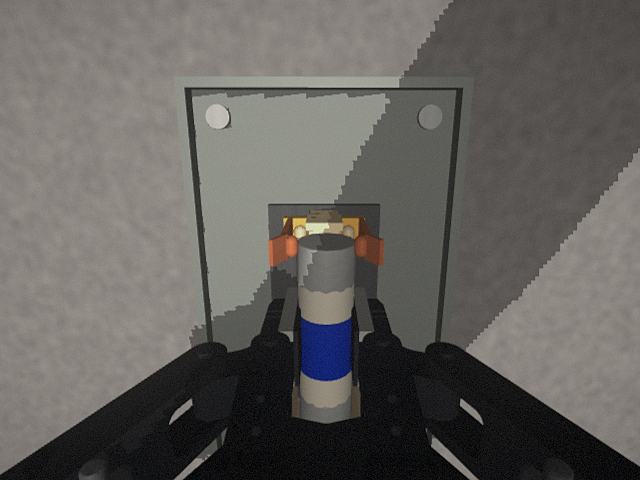

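jog_arm --deltas '[[[0,0,-0.001],[0.0018,-0.0012,-0.0003],0.15],[[0,0,-0.01],[0.0018,-0.001,-0.0003],0.15],[[0,0,-0.018],[0.0018,-0.0007,-0.0003],0.15],[[0,0,-0.018],[0.0018,-0.0007,-0.0003],0.15]]'

```text
time: 15.73
eef_pos: [0.4875, -0.1913, 0.0278]
tcp_rot: [-0.703, 0.047, -0.019, 0.709]
contact_force: [-7.5, -0.4, -0.5]
opening: 0.222
```

```bash
python3 -c "
from fz import *
where();traj([2,1,0,-.5],sag=.001,travel=.008,nb=.0008)
from snap import *
snap('p8')";python3 inhand.py p8
```

```text
t 15.73 cu 0.0019 cv 0.0001 h 0.0124 th 2.27 yaw -5.34 nosebot_h -0.0002 tailbot_h 0.0029 noseX(travel) 0.0083  Fu -7.45 Fv -1.08 Fz -0.50 M [-0.09  1.05  0.08] op 0.222
2 cu 0.0026 h 0.0132 [-0.007  0.003 -0.005] [ 0.0008 -0.0008 -0.0002]
1 cu 0.0028 h 0.0125 [-0.007  0.003 -0.022] [ 0.0013 -0.0001 -0.0002]
0 cu 0.0030 h 0.0118 [-0.007  0.003 -0.04 ] [ 0.0018  0.0007 -0.0002]
-0.5 cu 0.0029 h 0.0115 [-0.007  0.003 -0.048] [ 0.0019  0.0011 -0.0002]
-0.04 727 zrange -0.0119 0.0128 ytop -0.0281
-0.03 1698 zrange -0.012 0.0128 ytop -0.0287
-0.02 1424 zrange -0.0102 0.0114 ytop -0.0287
-0.01 2183 zrange -0.0131 0.014 ytop -0.0379
0.0 1651 zrange -0.0107 0.0116 ytop -0.039
0.01 1353 zrange -0.011 0.0118 ytop -0.0377
0.02 1048 zrange -0.0099 0.0108 ytop -0.0289
0.03 1108 zrange -0.0107 0.014 ytop -0.0289
0.04 263 zrange -0.0138 0.0133 ytop -0.0286
xmin [-0.03913472 -0.03771248 -0.03587084]
```

jog_arm --deltas '[[[0,0,-0.01],[0.0008,-0.0006,-0.0002],0.15],[[0,0,-0.02],[0.0011,-0.0002,-0.0002],0.15],[[0,0,-0.03],[0.0014,0.0002,-0.0002],0.15],[[0,0,-0.042],[0.0016,0.0006,-0.0002],0.15],[[0,0,-0.042],[0.0016,0.0006,-0.0002],0.15],[[0,0,-0.042],[0.0016,0.0006,-0.0002],0.15]]'

```text
time: 16.28
eef_pos: [0.4877, -0.1913, 0.0266]
tcp_rot: [-0.704, 0.033, -0.033, 0.709]
contact_force: [-6.3, 0.1, 0.6]
opening: 0.222
```

```bash
python3 -c "
from fz import *
where()
from snap import *
s,c,T=snap('p9');where();fgo(-.0005,.0113,0)
m=np.zeros((480,640),bool);m[225:425,290:362]=1
p=pts(c,T,m);q=np.c_[(p[:,:2]-S)@ex,(p[:,:2]-S)@ey,p[:,2]-FL]
for u in np.arange(-.045,.05,.01):
  z=q[(q[:,0]>u)&(q[:,0]<u+.01)&(abs(q[:,1])<.004)];
  if len(z)>10: print(u.round(3),np.median(z[:,2]).round(4),z[:,0].min().round(4))
"
```

```text
t 16.28 cu 0.0014 cv 0.0001 h 0.0113 th 0.06 yaw -5.33 nosebot_h 0.0003 tailbot_h 0.0004 noseX(travel) 0.0074  Fu -6.32 Fv -0.56 Fz 0.64 M [-0.08  1.04  0.09] op 0.222
t 16.33 cu 0.0014 cv 0.0001 h 0.0113 th 0.07 yaw -5.33 nosebot_h 0.0003 tailbot_h 0.0004 noseX(travel) 0.0074  Fu -6.50 Fv -0.71 Fz 1.35 M [-0.11  1.07 -0.04] op 0.219
t 16.3333 turn [-0.0076  0.003  -0.0012] shift [-0.0019  0.     -0.0002] |d| 0.0019 F [-6.54 -0.09  1.35] op 0.219
-0.045 0.0138 -0.0436
-0.035 0.0214 -0.035
-0.025 0.0212 -0.025
-0.015 0.0214 -0.015
-0.005 0.0215 -0.005
0.005 0.0213 0.005
0.015 0.0211 0.015
0.025 0.0211 0.025
```

View pics/p9.png

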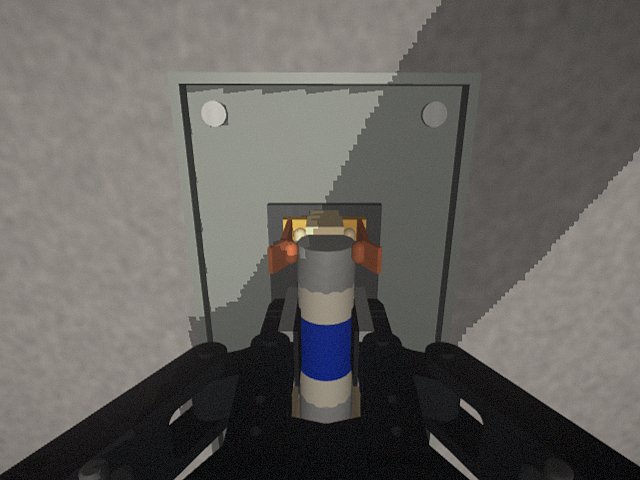

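The fuse reads level (top at 21–21.5 mm along its length) and the jaws have closed over it. Next I'll ease it back onto the stop plate and release.

jog_arm --deltas '[[[0,0,0],[0,0,0],0.15],[[0,0,0],[-0.0005,0,0],0.15],[[0,0,0],[-0.001,0,0],0.15],[[0,0,0],[-0.001,0,0],0.15],[[0,0,0],[-0.001,0,0],0.15]]' --force 60

```text
time: 16.75
eef_pos: [0.4869, -0.1913, 0.0267]
tcp_rot: [-0.704, 0.033, -0.033, 0.709]
contact_force: [-3.0, -0.6, -0.6]
opening: 0.218
```

```bash
python3 -c "
from fz import *
where()"
```

```text
t 16.75 cu 0.0006 cv 0.0000 h 0.0114 th 0.04 yaw -5.32 nosebot_h 0.0003 tailbot_h 0.0004 noseX(travel) 0.0066  Fu -2.91 Fv -0.90 Fz -0.59 M [-0.05  0.48  0.01] op 0.218
```

jog_arm --deltas '[[[0,0,0],[-0.0004,0,0],0.2],[[0,0,0],[-0.0004,0,0],0.26],[[0,0,0],[-0.0004,0,0],0.3],[[0,0,0],[-0.0004,0,0],0.4],[[0,0,0],[-0.0004,0,0],0.45],[[0,0,0],[-0.0004,0,0],0.45]]' --force 20

```text
time: 17.25
eef_pos: [0.4872, -0.1915, 0.0272]
tcp_rot: [-0.704, 0.032, -0.033, 0.709]
contact_force: [0.6, 0.3, -0.8]
opening: 0.452
```

```bash
python3 -c "
from fz import *
where()"
```

```text
t 17.25 cu 0.0009 cv -0.0002 h 0.0119 th -0.05 yaw -5.33 nosebot_h 0.0009 tailbot_h 0.0008 noseX(travel) 0.0069  Fu 0.61 Fv 0.40 Fz -0.82 M [ 0.03 -0.03  0.02] op 0.452
```

Released with no force left. Straight up, then look.

jog_arm --deltas '[[[0,0,0],[0,-0.01,0],0.45],[[0,0,0],[0,-0.03,0],0.45],[[0,0,0],[0,-0.06,0],0.45],[[0,0,0],[-0.01,-0.09,0],0.45],[[0,0,0],[-0.02,-0.12,0],0.45],[[0,0,0],[-0.03,-0.15,0],0.45],[[0,0,0],[-0.04,-0.17,0],0.45],[[0,0,0],[-0.04,-0.17,0],0.45],[[0,0,0],[-0.04,-0.17,0],0.45]]'

```text
time: 18.0
eef_pos: [0.4478, -0.1894, 0.1995]
tcp_rot: [-0.705, 0.031, -0.035, 0.708]
contact_force: [-0.1, 0.6, -0.5]
opening: 0.448
```

```bash
python3 -c "
from fz import *
where()
from snap import *
s,c,T=snap('f1');snap('f1scene','scene')
v,u=np.mgrid[120:360,215:420].reshape(2,-1);r=c['range_z'][v,u];k=r>0;o,d=ray(c,T,u[k],v[k]);p=o+d*r[k][:,None]
q=np.c_[(p[:,:2]-S)@ex,(p[:,:2]-S)@ey,p[:,2]-FL]
for a in np.arange(-.05,.04,.005):
  z=q[(q[:,0]>a)&(q[:,0]<a+.005)&(abs(q[:,1])<.003)&(q[:,2]>-.01)]
  f=q[(q[:,0]>a)&(q[:,0]<a+.005)&(abs(q[:,1])<.03)&(q[:,2]>.013)]
  if len(z)>3: print(a.round(3),'top',np.median(z[:,2]).round(4),'y',(f[:,1].min().round(4),f[:,1].max().round(4)) if len(f) else '')
z=q[(abs(q[:,1])<.006)&(q[:,2]>.015)&(q[:,2]<.024)];print('tail end',z[:,0].min())
cv2.imwrite('pics/f1c.png',cv2.resize(c['pixels'][170:340,220:420],None,fx=4,fy=3.5,interpolation=cv2.INTER_CUBIC))
"
```

```text
t 18.00 cu -0.0386 cv -0.0018 h 0.1842 th -0.31 yaw -5.35 nosebot_h 0.1734 tailbot_h 0.1730 noseX(travel) -0.0325  Fu -0.16 Fv 0.60 Fz -0.52 M [-0.01  0.06 -0.02] op 0.448
-0.045 top 0.0064 y (np.float64(-0.0224), np.float64(0.0194))
-0.04 top 0.0211 y (np.float64(-0.0208), np.float64(0.0183))
-0.035 top 0.022 y (np.float64(-0.0207), np.float64(0.018))
-0.03 top 0.0219 y (np.float64(-0.0096), np.float64(0.0107))
-0.025 top 0.0217 y (np.float64(-0.0096), np.float64(0.0099))
-0.02 top 0.0214 y (np.float64(-0.0096), np.float64(0.01))
-0.015 top 0.0217 y (np.float64(-0.0097), np.float64(0.011))
-0.01 top 0.0217 y (np.float64(-0.0097), np.float64(0.011))
-0.005 top 0.0218 y (np.float64(-0.0098), np.float64(0.0111))
-0.0 top 0.0218 y (np.float64(-0.0098), np.float64(0.0103))
0.005 top 0.0219 y (np.float64(-0.0098), np.float64(0.0103))
0.01 top 0.0217 y (np.float64(-0.0099), np.float64(0.0104))
0.015 top 0.0214 y (np.float64(-0.0099), np.float64(0.0105))
0.02 top 0.0217 y (np.float64(-0.018), np.float64(0.0172))
0.025 top 0.0217 y (np.float64(-0.0207), np.float64(0.0204))
0.03 top 0.0225 y (np.float64(-0.0193), np.float64(0.019))
0.035 top 0.0318 y (np.float64(-0.0191), np.float64(0.0187))
tail end -0.04025413428951542
```

View pics/f1.png

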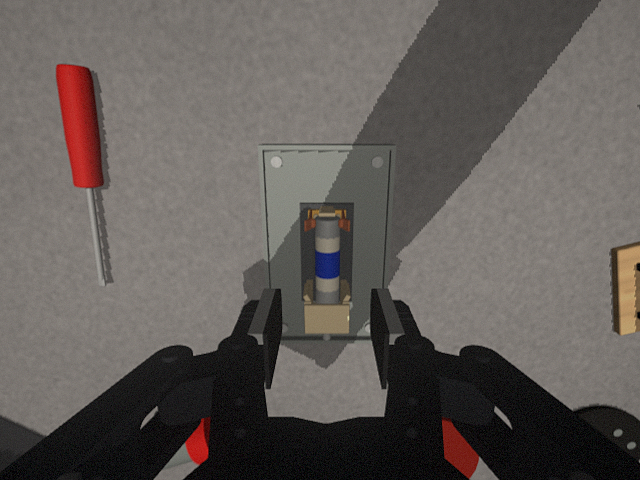

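View pics/f1c.png

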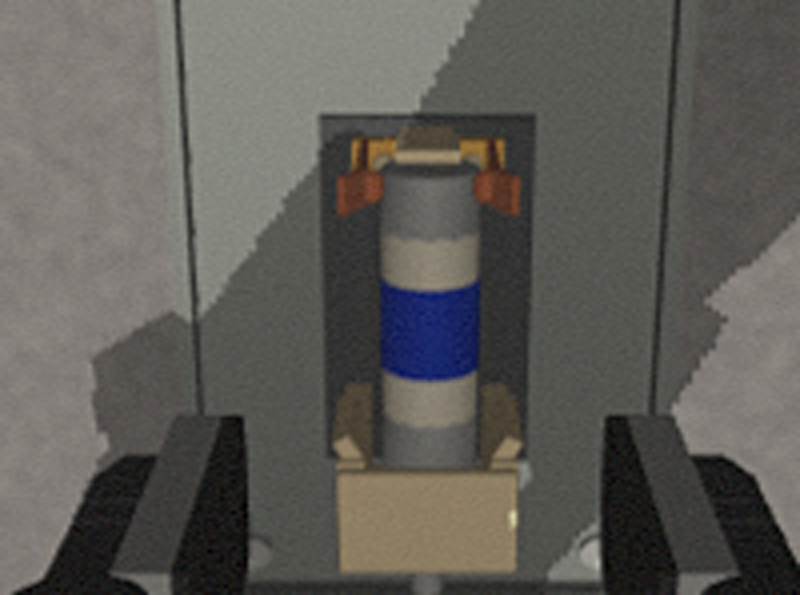

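View pics/f1scene.png

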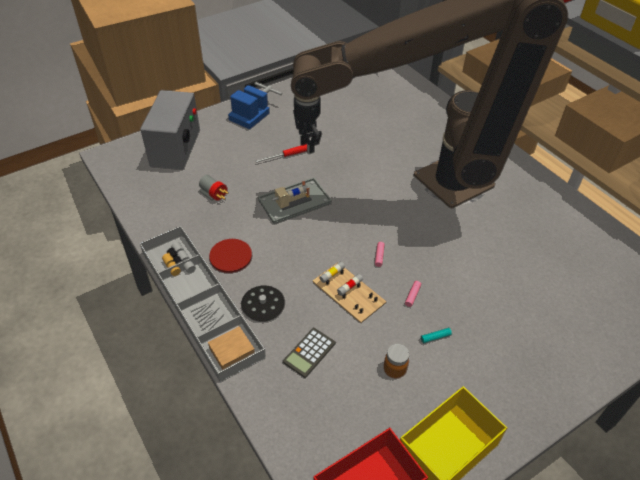

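The fuse lies level, with its top 21.7 mm above the unit's floor along its whole length. The tail end is at −40.2 mm, against the stop plate, and the jaw lips are over the tail (crop 360,190 and 497,190). The nose is under the hood, and the red and yellow fuses and everything else are where they were. I'm handing in.

```bash
python3 -c "
from plant import ctrl
print(ctrl.get_state()['dq'].round(3));print(ctrl.sign_off())"
```

```text
[ 0.     0.025  0.013 -0.001  0.002 -0.001]
the job is handed in; nothing more can be done
None
```

I fitted the blue fuse in the holder and handed the job in at about 18 s. I slid the nose in under the hood tipped about 23° down and pushed the spring back about 9 mm. I then turned the tail down between the jaws until they snapped, eased the fuse back onto the stop plate and released it.

**Last checks:**
- **Level:** the fuse's top is 21.4–22 mm above the unit's floor along its whole length.
- **Seated:** the tail end is at −40.2 mm, against the stop plate, with the jaws shut above it.
- **Clear:** the gripper is well away, with no force on it beyond sensor noise. In the scene picture the red and yellow fuses and the other objects look unmoved; I judged that by eye and did not measure it.

**What disagreed:**
- **Push force:** near the snap, the measured push along the fuse briefly read 12.6 N, while the estimated spring travel of about 8.7 mm accounts for only about 7.6 N. I took the rest to be friction. It is below the 15 N bending limit, and it fell back to the expected 7.5 N once I eased off. I read forces only between moves, so a short peak in between could have been missed.
- **Grip:** the fuse pivoted about 1° in the grip as the tail met the jaws. I raised the grip force and it straightened as the tail went in.

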